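# Start the transport lock screw of a sample slide

## Robot

A 6-joint arm with a two-finger parallel gripper is mounted at the origin on the work surface. World frame = base frame: x ahead of the robot, y to its left, z up, the work surface at z = 0. Lengths are in m, angles in rad, forces in N, time in s.
With the tool pointing down it reaches from about 0.4 to 0.825 m from the base axis. Payload 7 kg.
Tool frame: the origin (TCP) lies at the centre of the arm's flange, where the gripper is bolted on; the fingertips stand 178 mm ahead of it and the grasp point (between the pads) lies 159 mm ahead of it; x points along the fingers, z is the direction in which the jaws open and shut, and the axes are right-handed (so a half turn about x gives the same grasp; the last joint's range is limited). The gripper opens to 88 mm and grips with 3 to 60 N. Pads are 19 mm wide; open, the fingers measure 130 mm over their backs; the gripper's body (78 mm by 193 mm) begins 47 mm behind the grasp point.
Start: joints at [1.603, 0.359, 0.012, 0, -1.224, -0.288], TCP at [0.171, 0.653, 0.405] pointing down, gripper open.
Joint ranges: [-3.07, 3.07], [-1.43, 2.12], [-1.02, 1.25], [-3.03, 1.67], [-3.05, -0], [-3.03, 3.03]. Speed limits (rad/s): [2.39, 2.39, 3.01, 3.14, 3.14, 3.14].

## Interface

Orientations are given as [roll, pitch, yaw] about the fixed x, y, z axes, in that order (R = Rz(yaw) Ry(pitch) Rx(roll)).
In Python, from station import telemetry, optics, job_done, finder gives the robot as it stands.
- The arm moves only by the tool play_rows, never from a script. Its argument "steps" is a list of rows, each an object of numbers: "gripper": the opening, from 0 (shut) to 1 (fully open); "tx", "ty", "tz": the shift along the tool's x, y, z in units of 25 mm (1.0 is 25 mm); "ax", "ay", "az": the turn, a rotation vector about the tool's x, y, z in units of 6 degrees (1.0 is 6 degrees). In form: [{"gripper": .., "tx": .., "ty": .., "tz": .., "ax": .., "ay": .., "az": ..}, ...]. A call has 1 to 20 rows; each row shifts and turns the commanded pose from where the row before left it, along the tool's axes as they then stand; what a row does not reach is not made up. A row lasts 1/12 s, in which the tool goes at most 41.7 mm and 7.16 degrees, less where a joint would pass 70% of its speed; a pose out of reach is approached as far as the arm can. A call is refused whole if a number of a shift passes 1 or a number of a turn 1, either way. A call with a gripper value outside its range is refused whole. The fingers move at their own pace and stop on an object; "newtons" is the grip in N (left out, the last holds). Time passes only in rows, so rows that do not move let the fingers close. It gives the time, the measured TCP pose, the force and the opening at its end, in the units of the state.
- telemetry.get_state(): the state, without advancing time (a new reading comes with each control period).
- optics.grab_frame(name): name is "side" or "top" or "wrist"; returns the picture (400x640x3 uint8, red, green, blue); there is no depth.
- optics.calibration(name): a dict with "fx", "fy", "cx", "cy" (pixels), "T" (4x4, takes a point from camera to world coordinates); the wrist camera has in their place "mount" (4x4, takes a point from camera to tool coordinates, whose origin is the TCP and whose axes are the tool frame's). Camera axes: x right, y down, z forward; pixel columns grow to the right and rows downward; lengths in m; the calibration is good to about 2 mm. A picture is of the moment at which its call begins: read the wrist's pose just before it. calibration takes no time and is no camera call.
- job_done(): hands the job in, once; it reports no verdict.
Trained networks look in the newest picture that a camera, given by its name, has taken for a name from the list of things; names that differ only in an ending like _2 or _b are one class to them, and where a whole thing is asked for, a point or a joint stands for the part that bears it (a point fixed in the world has none). Each returns a list of dicts, best first, with "confidence" (0 to 1); they miss things now and then, are a little off and sometimes report something else, mostly with a low value. They report only what shows in the picture. A call takes as long as a camera call.
- finder.look_for(query, camera): "extent" ([left, top, right, bottom] in pixels, round what is visible of it).
- finder.silhouettes(query, camera): "pixels" (400x640 bool, what is visible of it) and "extent" ([left, top, right, bottom] in pixels, round what is visible of it).
- finder.pinpoint(query, camera): "location" ([row, column] in pixels: a listed point, or the origin of a listed thing).
The state is a dict: "t": time; "q": joint angles; "qd": joint speeds; "joint_efforts": joint torques, N m; "eef_pos": TCP position; "ee_rot": TCP orientation; "force": force on the tool from outside, world axes, zero at the start; "moment": the same for the moment, N m; "width": finger opening in m.
Only numpy, scipy, OpenCV 4.12 (cv2) and the standard library are available. Lean on these libraries where they do the work, as an engineer would, in place of code of your own. Each camera call takes 0.05 s, during which the arm holds its last target.

## Task

Lock the microscope's sample slide for moving: turn the black upright drive knob a little at a time until the carriage's pointer stands on the long mark of the scale, so that the carriage's threaded boss is under the captive wing screw in the bridge. Then start the wing screw without cross-threading it: turn it backwards (anticlockwise from above), letting it sink under its own weight, until it drops a thread, stop there, and turn it one turn forward (clockwise). Finish still holding the screw's wings firmly between the fingers, not letting go, and leave everything else on the table where it is.

Things in the scene. Friction and masses are not known exactly. Their poses are not given: they have to be found in the camera images.
- slide_base: Black base plate of the sample slide, 150 x 300 x 16 mm, fixed to the table; origin on its underside, 20 mm off its middle along y. y is the line of travel, z up. In its frame the drive knob's axis is at (0, -75) mm, the wing screw's at (0, 30) mm. The sample chamber (metal block 66 x 60 mm, top 71 mm above the table) rides on the carriage, 94 mm from the boss in +y.
- bridge_top (a point): Centre of the top of the aluminium bridge that spans the carriage and carries the wing screw: 140 mm along slide_base's x, 30 mm along its y, top 60 mm above the table. The screw passes through it here; its wing stays 11 mm or more above it.
- mark (a point): End nearest the carriage of the long dark mark (2 mm wide, lying across the travel) on the aluminium scale at the +x edge of the base, 40 mm above the table. Its axes are those of slide_base: y along the travel. The shorter ticks are 5 mm apart.
- pointer (a point): Tip of the dark pointer (2.5 mm wide) on the carriage's +x edge, beside the scale, 40 mm above the table. When its y (along the travel) equals the mark's, the boss is exactly under the screw; the screw's point goes fully into the boss only within 1.5 mm of that. It starts 5 to 13 mm from the mark on the +y side.
- carriage (a joint): Travel of the carriage along slide_base's +y, m; the pointer is on the mark at -0.010.
- drive_knob (a joint): Angle of the drive knob, rad, growing clockwise seen from above. Rack and pinion: each rad clockwise moves carriage and pointer 4.8 mm towards slide_base's -y (30 mm a turn). It stays where it is left and turns easily (under 0.1 N m).
- knob_top (a point): Centre of the top face of the drive knob, on its upright axis, 83 mm above the table: fluted black round knob, 34 mm in diameter; grip its upper 24 mm (below them is a 40 mm skirt, 4 mm high, on a housing 60 x 52 mm, 50 mm high).
- lock_screw: Captive steel wing screw, upright in the bridge; it turns and sinks but cannot leave. Origin at its rounded lower point, z up its axis. The wing (two round lobes side by side) is 10 mm thick along the screw's x, 46 mm long along its y and 28 mm high, from 40 to 68 mm above the origin; under it is a collar 21 mm in diameter.
- wing_top (a point): Top of the wing, on the screw's axis (axes as the screw's); 112 mm above the table while the point rests on top of the boss. The screw sinks only by its own 0.2 kg: fingers that squeeze the wing carry it, so it cannot drop until they let go; fingers set 13 to 14 mm apart turn the wing and leave it free to sink.
- screw_turn (a joint): Angle of the wing screw, rad, growing forward (clockwise from above), falling backwards; counts whole turns; starts between -1.3 and 0.1. Right-hand single thread, 20 mm diameter, 4 mm pitch. The thread drop comes 0.4 to 2.3 rad back from the start.
- screw_depth (a joint): How far the screw has sunk, m. 0: point on top of the boss. Boss underneath: the point sinks 4.4 to 5.8 mm and the screw's thread rests on the boss's. Turned backwards it climbs (4 mm a turn) to about 4.2 mm, then drops at once to about 8.2 mm: the thread drop. Turned forward from there it goes down 4 mm a turn and cannot be pulled out.
- objective: Bystander: brass microscope objective, 29 mm diameter, 45 mm high, standing on the robot's side of the slide. Origin under its foot.
- lens_mount: Bystander: black lens ring, 30 mm diameter, 11 mm high, lying beyond the slide. Origin at the centre of its underside.
- post: Bystander: steel optical post, 13 mm diameter, 50 mm high, standing beyond the slide. Origin under its foot.
- driver: Bystander: screwdriver, 170 mm long, lying to the right of the slide. Origin under it.
- spanner: Bystander: spanner, 140 mm long, lying to the left of the slide. Origin under it.
- cleaner: Bystander: closed bottle of lens cleaner, 48 mm diameter, 100 mm high, standing to the left. Origin under its foot.

How it is judged:
By the outcome, as a careful person would: the job done as asked, in the order asked, and still so for the second after the job is handed in, while the arm keeps its last pose, push and grip.
It also fails if it takes over 72 s, if anything falls off the work surface, if the arm or the gripper's body presses on something with over 40 N, if the wrist force passes 120 N, or if a joint passes its speed limit or range.

## Working session

There is one attempt and no reset: what is moved stays moved. The work goes in short steps, Python scripts to look and compute and a tool call to move; the robot and the scene stay as the last step left them, time stands still between calls to the robot, and variables do not carry over. Pictures are saved under pics/ and viewed, and the job is handed in when it is done.

Besides the shell and the picture viewer there is one more tool, called after "Emit:" by a JSON object that holds its "op" and its "data". play_rows: Moves the arm, as the interface text tells. Its arguments: {"type":"object","properties":{"steps":{"type":"array"},"newtons":{"type":"number"}},"required":["steps"]}

```bash
ls; mkdir -p pics; python3 - <<'E'
from station import telemetry, optics, finder
import cv2,numpy as np
print(telemetry.get_state())
for n in ["side","top","wrist"]:
    im=optics.grab_frame(n); cv2.imwrite(f"pics/{n}0.png",im[:,:,::-1])
    c=optics.calibration(n); print(n,{k:np.round(v,4).tolist() for k,v in c.items()})
E
```

```text
pics
{'t': 0.0, 'q': array([ 1.60310469e+00,  3.59365814e-01,  1.10867255e-02, -3.27090626e-04,
       -1.22410059e+00, -2.88114261e-01]), 'qd': array([-0.00056914,  0.00068165, -0.00133352, -0.00020924,  0.00043119,
       -0.00016636]), 'joint_efforts': array([-7.98453984e-04, -5.82710838e+01,  2.93055135e+01,  6.99728161e+00,
        6.98360396e-03, -1.62211750e-04]), 'eef_pos': array([0.17073857, 0.65285523, 0.40375236]), 'ee_rot': array([ 0.09632466,  1.56918338, -1.73038895]), 'force': array([0.49952286, 0.08861321, 0.22455746]), 'moment': array([ 0.04147992, -0.00831624, -0.00194916]), 'width': 0.08767127345724972}
side {'fx': 387.1756, 'fy': 387.1756, 'cx': 322.5173, 'cy': 199.2548, 'T': [[-0.9986, -0.0232, 0.0467, 0.5149], [-0.0496, 0.6971, -0.7152, 0.7259], [-0.016, -0.7166, -0.6973, 0.8017], [0.0, 0.0, 0.0, 1.0]]}
top {'fx': 451.7987, 'fy': 451.7987, 'cx': 315.2189, 'cy': 193.1092, 'T': [[-0.0233, -0.9895, 0.1424, 0.3522], [-0.9997, 0.0231, -0.0032, 0.0085], [-0.0001, -0.1424, -0.9898, 1.5203], [0.0, 0.0, 0.0, 1.0]]}
wrist {'fx': 297.4897, 'fy': 297.4897, 'cx': 313.5242, 'cy': 196.2691, 'mount': [[0.0007, -0.3096, 0.9509, 0.0182], [-0.0009, -0.9509, -0.3096, 0.0838], [1.0, -0.0006, -0.001, -0.0004], [0.0, 0.0, 0.0, 1.0]]}
```

View pics/side0.png

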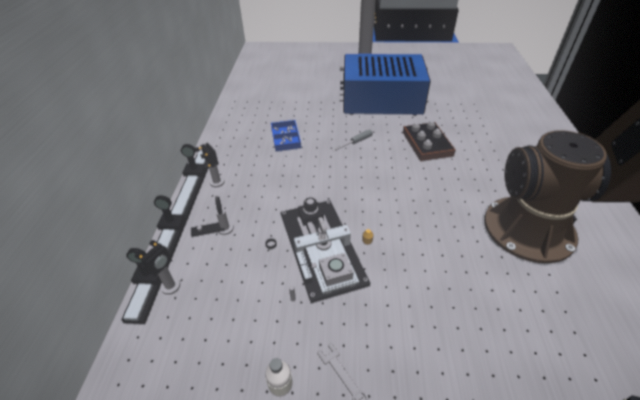

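View pics/top0.png

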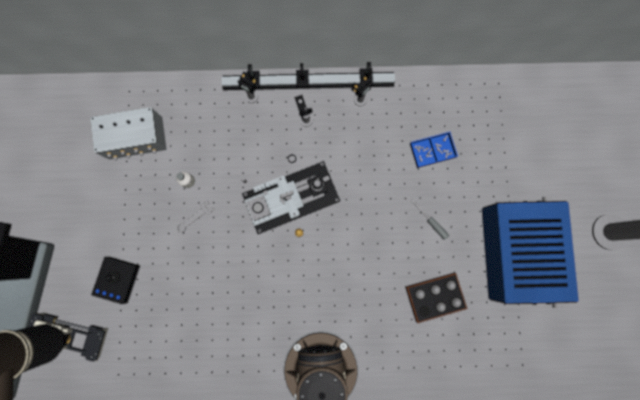

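```bash
cat > h.py <<'E'
from station import telemetry, optics, finder
import cv2,numpy as np
from scipy.spatial.transform import Rotation as R
def tcp(s=None):
    s=s or telemetry.get_state()
    T=np.eye(4);T[:3,:3]=R.from_euler('xyz',s['ee_rot']).as_matrix();T[:3,3]=s['eef_pos'];return T
def cam(n,s=None):
    c=optics.calibration(n)
    T=c['T'] if 'T' in c else tcp(s)@c['mount']
    return c,np.array(T)
def ray(n,row,col,z,s=None):
    c,T=cam(n,s)
    d=T[:3,:3]@np.array([(col-c['cx'])/c['fx'],(row-c['cy'])/c['fy'],1])
    o=T[:3,3]; return o+d*(z-o[2])/d[2]
def proj(n,p,s=None):
    c,T=cam(n,s); q=np.linalg.inv(T)@np.r_[p,1]
    return np.array([c['cy']+c['fy']*q[1]/q[2], c['cx']+c['fx']*q[0]/q[2]])
E
python3 - <<'E'
from h import *
for n in ["side","top"]:
  for q,z in [("knob_top",.083),("wing_top",.112),("bridge_top",.06),("mark",.04),("pointer",.04),("slide_base",0)]:
    for d in finder.pinpoint(q,n)[:2]:
        r,c=d['location']; print(n,q,round(d['confidence'],2),np.round([r,c],1),np.round(ray(n,r,c,z),4))
print(telemetry.get_state()['t'])
E
```

```text
side knob_top 0.75 [200.5 312.8] [ 0.5886 -0.0058  0.083 ]
side knob_top 0.24 [218.9 320.2] [0.5653 0.06   0.083 ]
side wing_top 0.65 [241.  367.2] [0.4518 0.1522 0.112 ]
side wing_top 0.48 [244.7 269.2] [0.6755 0.1712 0.112 ]
side bridge_top 0.88 [233.4 327.2] [0.5466 0.0878 0.06  ]
side mark 0.67 [263.5 303.2] [0.6015 0.1681 0.04  ]
side pointer 0.87 [264.  305.4] [0.596  0.1694 0.04  ]
side slide_base 0.88 [246.2 319.1] [0.5688 0.0814 0.    ]
top knob_top 0.68 [182.8 314.2] [0.5926 0.0063 0.083 ]
top knob_top 0.35 [231.4 298.7] [0.4374 0.0591 0.083 ]
top wing_top 0.45 [194.2 287.2] [0.5534 0.0921 0.112 ]
top bridge_top 0.75 [196.1 289.3] [0.5544 0.0884 0.06  ]
top bridge_top 0.4 [181.8 242.5] [0.6053 0.2411 0.06  ]
top mark 0.64 [187.4 266.5] [0.588  0.1647 0.04  ]
top pointer 0.79 [190.5 262.7] [0.5779 0.1774 0.04  ]
top slide_base 0.72 [193.7 296.9] [0.5703 0.0658 0.    ]
0.75
```

```bash
python3 - <<'E'
from h import *
T=tcp();print(np.round(T,3))
c=np.array([.572,.04,.36]); print((c-T[:3,3])@T[:3,:3]*1000/25)
E
```

```text
[[-0.     0.967 -0.253  0.171]
 [ 0.    -0.253 -0.967  0.653]
 [-1.    -0.    -0.     0.405]
 [ 0.     0.     0.     1.   ]]
[ 1.78624388 21.73093698 19.66048758]
```

View pics/wrist0.png

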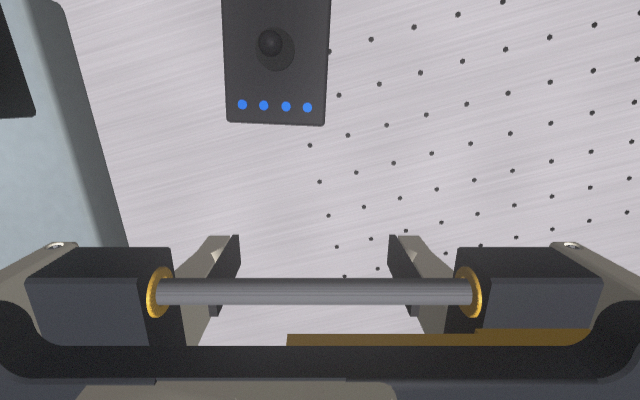

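Emit:
{"op": "play_rows", "data": {"steps": [{"gripper": 1, "ty": 1, "tz": 0.97}, {"gripper": 1, "ty": 1, "tz": 0.97}, {"gripper": 1, "ty": 1, "tz": 0.97}, {"gripper": 1, "ty": 1, "tz": 0.97}, {"gripper": 1, "ty": 1, "tz": 0.97}, {"gripper": 1, "ty": 1, "tz": 0.97}, {"gripper": 1, "ty": 1, "tz": 0.97}, {"gripper": 1, "ty": 1, "tz": 0.97}, {"gripper": 1, "ty": 1, "tz": 0.97}, {"gripper": 1, "ty": 1, "tz": 0.97}, {"gripper": 1, "ty": 1, "tz": 0.97}, {"gripper": 1, "ty": 1, "tz": 0.97}, {"gripper": 1, "ty": 1, "tz": 0.97}, {"gripper": 1, "ty": 1, "tz": 0.97}, {"gripper": 1, "ty": 1, "tz": 0.97}, {"gripper": 1, "ty": 1, "tz": 0.97}, {"gripper": 1, "ty": 1, "tz": 0.97}, {"gripper": 1, "ty": 1, "tz": 0.97}, {"gripper": 1, "ty": 1, "tz": 0.97}, {"gripper": 1, "ty": 0.7, "tz": 0.9}], "newtons": 20}}

```text
invalid input
```

```bash
cat >> h.py <<'E'
def find(n,names,s):
    Z=dict(knob_top=.083,wing_top=.112,bridge_top=.06,mark=.04,pointer=.04,slide_base=0,objective=0,post=0)
    for q in names:
        for d in finder.pinpoint(q,n)[:2]:
            r,c=d['location']; print(n,q,round(d['confidence'],2),np.round([r,c],1),np.round(ray(n,r,c,Z[q],s),4))
E
python3 - <<'E'
from h import *
s=telemetry.get_state();print(s['t'],s['q'].round(3),s['eef_pos'].round(4)); im=optics.grab_frame("wrist");cv2.imwrite("pics/w1.png",im[:,:,::-1])
find("wrist",["knob_top","wing_top","bridge_top","mark","pointer","slide_base"],s)
print(tcp().round(3))
E
```

```text
0.75 [ 1.603  0.359  0.012 -0.    -1.224 -0.288] [0.1708 0.653  0.4047]
[[-0.     0.967 -0.253  0.171]
 [ 0.    -0.253 -0.967  0.653]
 [-1.    -0.    -0.     0.405]
 [ 0.     0.     0.     1.   ]]
```

View pics/w1.png

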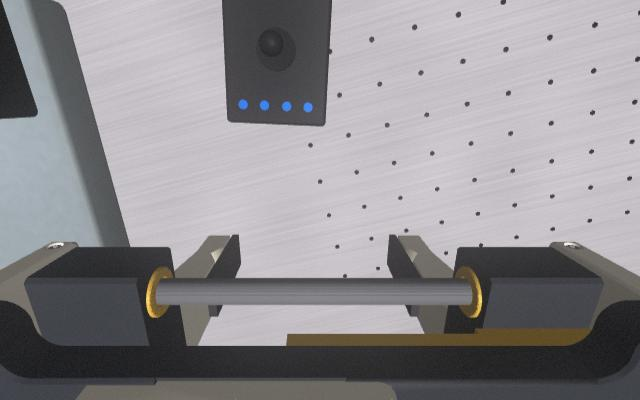

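Emit:
{"op": "play_rows", "data": {"steps": [{"gripper": 1, "tx": 0, "ty": 0.95, "tz": 0.95, "ax": 0, "ay": 0, "az": 0}], "newtons": 20}}

```text
t: 1.18
eef_pos: [0.186, 0.6269, 0.4034]
ee_rot: [2.077, 1.571, 0.253]
force: [0.9, -0.3, 0.6]
width: 0.0876
```

Emit:
{"op": "play_rows", "data": {"steps": [{"gripper": 1, "tx": 0, "ty": 1, "tz": 0.97, "ax": 0, "ay": 0, "az": 0}, {"gripper": 1, "tx": 0, "ty": 1, "tz": 0.97, "ax": 0, "ay": 0, "az": 0}, {"gripper": 1, "tx": 0, "ty": 1, "tz": 0.97, "ax": 0, "ay": 0, "az": 0}, {"gripper": 1, "tx": 0, "ty": 1, "tz": 0.97, "ax": 0, "ay": 0, "az": 0}, {"gripper": 1, "tx": 0, "ty": 1, "tz": 0.97, "ax": 0, "ay": 0, "az": 0}, {"gripper": 1, "tx": 0, "ty": 1, "tz": 0.97, "ax": 0, "ay": 0, "az": 0}, {"gripper": 1, "tx": 0, "ty": 1, "tz": 0.97, "ax": 0, "ay": 0, "az": 0}, {"gripper": 1, "tx": 0, "ty": 1, "tz": 0.97, "ax": 0, "ay": 0, "az": 0}, {"gripper": 1, "tx": 0, "ty": 1, "tz": 0.97, "ax": 0, "ay": 0, "az": 0}, {"gripper": 1, "tx": 0, "ty": 1, "tz": 0.97, "ax": 0, "ay": 0, "az": 0}, {"gripper": 1, "tx": 0, "ty": 1, "tz": 0.97, "ax": 0, "ay": 0, "az": 0}, {"gripper": 1, "tx": 0, "ty": 1, "tz": 0.97, "ax": 0, "ay": 0, "az": 0}, {"gripper": 1, "tx": 0, "ty": 1, "tz": 0.97, "ax": 0, "ay": 0, "az": 0}, {"gripper": 1, "tx": 0, "ty": 1, "tz": 0.97, "ax": 0, "ay": 0, "az": 0}, {"gripper": 1, "tx": 0, "ty": 1, "tz": 0.97, "ax": 0, "ay": 0, "az": 0}, {"gripper": 1, "tx": 0, "ty": 1, "tz": 0.97, "ax": 0, "ay": 0, "az": 0}, {"gripper": 1, "tx": 0, "ty": 1, "tz": 0.97, "ax": 0, "ay": 0, "az": 0}, {"gripper": 1, "tx": 0, "ty": 1, "tz": 0.97, "ax": 0, "ay": 0, "az": 0}, {"gripper": 1, "tx": 0, "ty": 0.9, "tz": 0.9, "ax": 0, "ay": 0, "az": 0}, {"gripper": 1, "tx": 0, "ty": 0, "tz": 0, "ax": 0, "ay": 0, "az": 0}]}}

```text
t: 2.85
eef_pos: [0.5306, 0.0568, 0.4045]
ee_rot: [0.264, 1.57, -1.566]
force: [-0.9, 0.2, 0.0]
width: 0.0875
```

```bash

python3 - <<'E'
from h import *
s=telemetry.get_state();print(s['t'],s['q'].round(3),s['eef_pos'].round(4)); im=optics.grab_frame("wrist");cv2.imwrite("pics/w1.png",im[:,:,::-1])
find("wrist",["knob_top","wing_top","bridge_top","mark","pointer","slide_base"],s)
print(tcp().round(3))
E
```

```text
2.85 [ 4.750e-01  1.260e-01 -3.000e-01  1.000e-03 -1.146e+00  8.370e-01] [0.5306 0.0568 0.4045]
wrist knob_top 0.85 [107.6 355.5] [ 0.5938 -0.0021  0.083 ]
wrist knob_top 0.22 [233.7 326.2] [0.4701 0.0586 0.083 ]
wrist wing_top 0.6 [178.9 261.8] [0.5549 0.1017 0.112 ]
wrist bridge_top 0.9 [166.2 272.8] [0.5549 0.0978 0.06  ]
wrist mark 0.92 [147.9 205.9] [0.5921 0.1703 0.04  ]
wrist pointer 0.59 [150.9 202.5] [0.5898 0.1754 0.04  ]
wrist pointer 0.35 [106.5 352.9] [ 0.5932 -0.0049  0.04  ]
wrist slide_base 0.93 [140.6 296.6] [0.5686 0.0696 0.    ]
[[ 0.     0.968 -0.252  0.528]
 [ 0.    -0.252 -0.968  0.061]
 [-1.     0.    -0.     0.405]
 [ 0.     0.     0.     1.   ]]
```

View pics/w1.png

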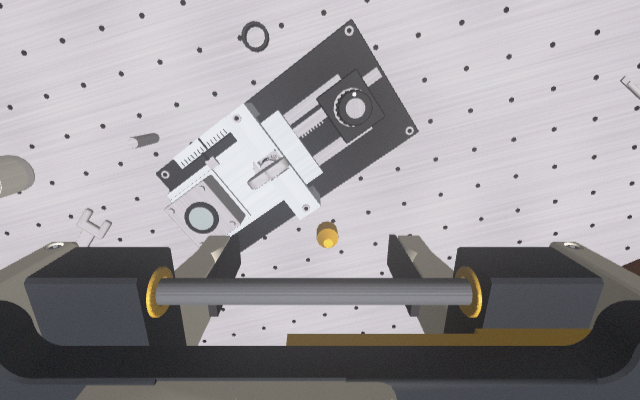

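```bash

python3 - <<'E'
from h import *
s=telemetry.get_state();print(s['t'],s['q'].round(3),s['eef_pos'].round(4)); im=optics.grab_frame("wrist");
cv2.imwrite("pics/w2.png",cv2.resize(im[60:260,140:440,::-1],None,fx=2.6,fy=2.6,interpolation=cv2.INTER_CUBIC))
find("wrist",["knob_top","wing_top","bridge_top","mark","pointer","slide_base"],s)
print(tcp().round(3))
E
```

```text
3.2 [ 0.484  0.123 -0.302 -0.    -1.146  0.832] [0.5284 0.0613 0.4049]
wrist knob_top 0.92 [102.1 359.7] [ 0.5959 -0.0019  0.083 ]
wrist wing_top 0.69 [174.6 270.4] [0.5544 0.0976 0.112 ]
wrist bridge_top 0.78 [162.5 277.8] [0.5551 0.0963 0.06  ]
wrist mark 0.94 [144.  210.7] [0.5922 0.1688 0.04  ]
wrist pointer 0.86 [147.  206.9] [0.5901 0.1743 0.04  ]
wrist slide_base 0.87 [141.2 302. ] [0.5639 0.0683 0.    ]
[[ 0.     0.968 -0.253  0.529]
 [ 0.    -0.253 -0.968  0.061]
 [-1.     0.    -0.     0.405]
 [ 0.     0.     0.     1.   ]]
```

View pics/w2.png

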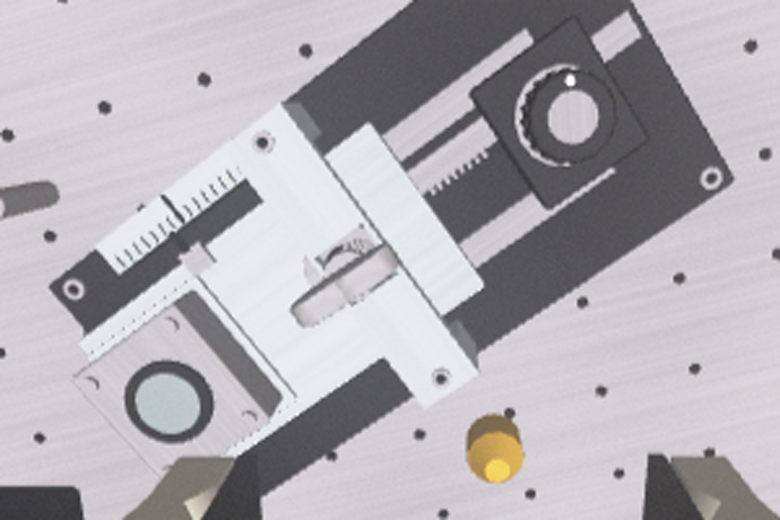

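Emit:
{"op": "play_rows", "data": {"steps": [{"gripper": 1, "tx": 0.5, "ty": 0.4, "tz": 0.2, "ax": 0, "ay": 0, "az": 0}, {"gripper": 1, "tx": 0.5, "ty": 0.4, "tz": 0.2, "ax": 0, "ay": 0, "az": 0}, {"gripper": 1, "tx": 0.5, "ty": 0.4, "tz": 0.2, "ax": 0, "ay": 0, "az": 0}, {"gripper": 1, "tx": 0.5, "ty": 0.4, "tz": 0.2, "ax": 0, "ay": 0, "az": 0}, {"gripper": 1, "tx": 0.5, "ty": 0.4, "tz": 0.2, "ax": 0, "ay": 0, "az": 0}, {"gripper": 1, "tx": 0.5, "ty": 0.4, "tz": 0.2, "ax": 0, "ay": 0, "az": 0}, {"gripper": 1, "tx": 0.5, "ty": 0.4, "tz": 0.2, "ax": 0, "ay": 0, "az": 0}, {"gripper": 1, "tx": 0.5, "ty": 0.4, "tz": 0.4, "ax": 0, "ay": 0, "az": 0}, {"gripper": 1, "tx": 0, "ty": 0, "tz": 0, "ax": 0, "ay": 0, "az": 0}, {"gripper": 1, "tx": 0, "ty": 0, "tz": 0, "ax": 0, "ay": 0, "az": 0}, {"gripper": 1, "tx": 0, "ty": 0, "tz": 0, "ax": 0, "ay": 0, "az": 0}]}}

```text
t: 4.47
eef_pos: [0.595, -0.0037, 0.3046]
ee_rot: [-0.334, 1.571, -2.161]
force: [-0.5, -0.6, 0.5]
width: 0.0878
```

```bash

python3 - <<'E'
from h import *
s=telemetry.get_state();print(s['t'],s['q'].round(3),s['eef_pos'].round(4)); im=optics.grab_frame("wrist");
cv2.imwrite("pics/w3.png",im[:,:,::-1])
find("wrist",["knob_top","mark","pointer"],s)
print(tcp().round(3))
E
```

```text
4.4667 [ 0.322  0.311 -0.303  0.    -0.957  0.992] [ 0.595  -0.0037  0.3046]
wrist knob_top 0.65 [222.7 315.2] [ 0.5919 -0.0036  0.083 ]
wrist mark 0.63 [250.7 131.1] [0.5902 0.1729 0.04  ]
[[ 0.001  0.968 -0.252  0.595]
 [ 0.    -0.252 -0.968 -0.003]
 [-1.     0.001 -0.001  0.305]
 [ 0.     0.     0.     1.   ]]
```

View pics/w3.png

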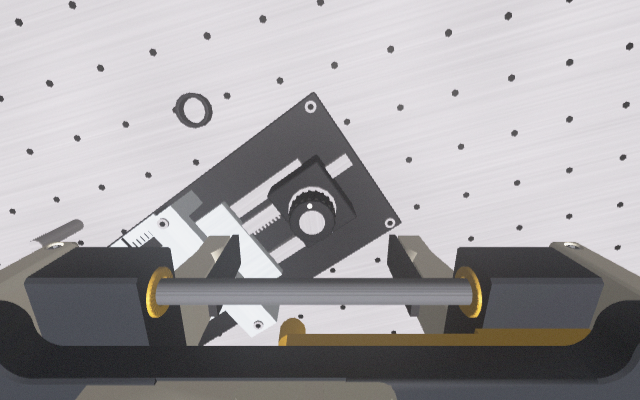

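Emit:
{"op": "play_rows", "data": {"steps": [{"gripper": 1, "tx": 0.5, "ty": -0.1, "tz": 0, "ax": 0, "ay": 0, "az": 0}, {"gripper": 1, "tx": 0.5, "ty": 0, "tz": 0, "ax": 0, "ay": 0, "az": 0}, {"gripper": 1, "tx": 0.5, "ty": 0, "tz": 0, "ax": 0, "ay": 0, "az": 0}, {"gripper": 1, "tx": 0.5, "ty": 0, "tz": 0, "ax": 0, "ay": 0, "az": 0}, {"gripper": 1, "tx": 0.4, "ty": 0, "tz": 0, "ax": 0, "ay": 0, "az": 0}, {"gripper": 1, "tx": 0.2, "ty": 0, "tz": 0, "ax": 0, "ay": 0, "az": 0}, {"gripper": 0.2, "tx": 0, "ty": 0, "tz": 0, "ax": 0, "ay": 0, "az": 0}, {"gripper": 0.2, "tx": 0, "ty": 0, "tz": 0, "ax": 0, "ay": 0, "az": 0}, {"gripper": 0.2, "tx": 0, "ty": 0, "tz": 0, "ax": 0, "ay": 0, "az": 0}, {"gripper": 0.2, "tx": 0, "ty": 0, "tz": 0, "ax": 0, "ay": 0, "az": 0}, {"gripper": 0.2, "tx": 0, "ty": 0, "tz": 0, "ax": 0, "ay": 0, "az": 0}, {"gripper": 0.2, "tx": 0, "ty": 0, "tz": 0, "ax": 0, "ay": 0, "az": 0}, {"gripper": 0.2, "tx": 0, "ty": 0, "tz": 0, "ax": 0, "ay": 0, "az": 0}], "newtons": 15}}

```text
t: 5.75
eef_pos: [0.5924, -0.0027, 0.24]
ee_rot: [2.14, 1.57, 0.314]
force: [0.1, 0.5, -0.8]
width: 0.0462
```

```bash

python3 - <<'E'
from h import *
s=telemetry.get_state();print(s['t'],s['q'].round(3),s['eef_pos'].round(4),s['force'],s['moment'],s['width']); im=optics.grab_frame("wrist");
cv2.imwrite("pics/w4.png",im[:,:,::-1])
E
```

```text
5.75 [ 0.325  0.379 -0.376  0.    -0.815  0.99 ] [ 0.5924 -0.0027  0.24  ] [ 0.05641378  0.47116193 -0.75824517] [-0.07147161  0.04054107  0.06246077] 0.0462228918166875
```

View pics/w4.png

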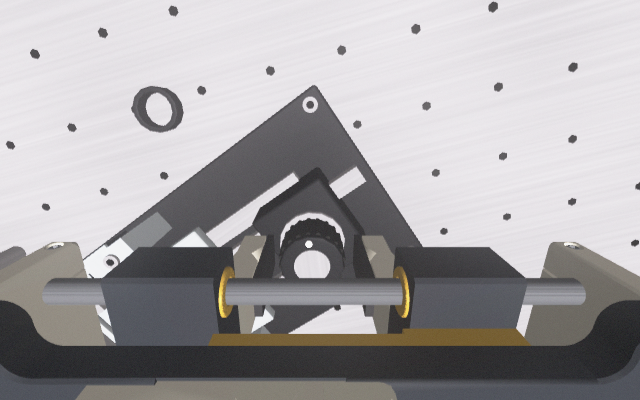

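Emit:
{"op": "play_rows", "data": {"steps": [{"gripper": 0.2, "tx": 0, "ty": 0, "tz": 0, "ax": 0, "ay": 0, "az": 0}, {"gripper": 0.2, "tx": 0, "ty": 0, "tz": 0, "ax": 0, "ay": 0, "az": 0}, {"gripper": 0.2, "tx": 0, "ty": 0, "tz": 0, "ax": 0, "ay": 0, "az": 0}, {"gripper": 0.2, "tx": 0, "ty": 0, "tz": 0, "ax": 0, "ay": 0, "az": 0}, {"gripper": 0.2, "tx": 0, "ty": 0, "tz": 0, "ax": 0.5, "ay": 0, "az": 0}, {"gripper": 0.2, "tx": 0, "ty": 0, "tz": 0, "ax": 0.5, "ay": 0, "az": 0}, {"gripper": 0.2, "tx": 0, "ty": 0, "tz": 0, "ax": 0.5, "ay": 0, "az": 0}, {"gripper": 0.2, "tx": 0, "ty": 0, "tz": 0, "ax": 0.5, "ay": 0, "az": 0}, {"gripper": 0.2, "tx": 0, "ty": 0, "tz": 0, "ax": 0, "ay": 0, "az": 0}]}}

```text
t: 6.55
eef_pos: [0.5927, -0.0019, 0.2399]
ee_rot: [2.821, 1.569, 0.782]
force: [-0.6, 7.0, 1.2]
width: 0.0336
```

```bash

python3 - <<'E'
from h import *
s=telemetry.get_state();print(s['t'],s['q'].round(3),s['eef_pos'].round(4),s['force'],s['moment'],s['width']); im=optics.grab_frame("wrist");
cv2.imwrite("pics/w5.png",im[:,:,::-1])
E
```

```text
6.55 [ 0.326  0.38  -0.375 -0.001 -0.814  0.777] [ 0.5927 -0.0019  0.2399] [-0.57113615  6.98905369  1.15852799] [ 2.45124933  0.15726345 -0.03761221] 0.03361997201655131
```

View pics/w5.png

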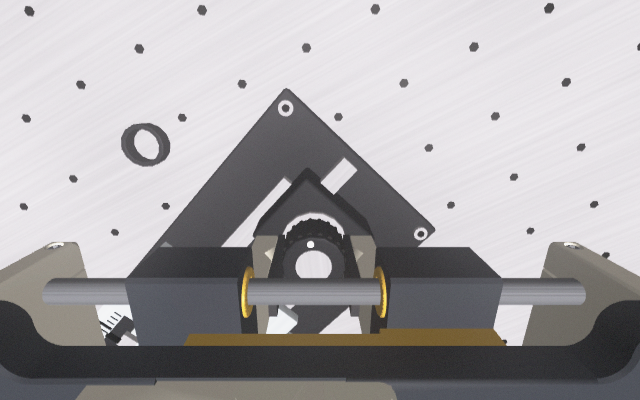

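Emit:
{"op": "play_rows", "data": {"steps": [{"gripper": 0.2, "tx": 0, "ty": 0, "tz": 0, "ax": 0.6, "ay": 0, "az": 0}, {"gripper": 0.2, "tx": 0, "ty": 0, "tz": 0, "ax": 0.6, "ay": 0, "az": 0}, {"gripper": 0.2, "tx": 0, "ty": 0, "tz": 0, "ax": 0.6, "ay": 0, "az": 0}, {"gripper": 0.2, "tx": 0, "ty": 0, "tz": 0, "ax": 0.6, "ay": 0, "az": 0}, {"gripper": 0.2, "tx": 0, "ty": 0, "tz": 0, "ax": 0.6, "ay": 0, "az": 0}, {"gripper": 0.2, "tx": 0, "ty": 0, "tz": 0, "ax": 0.6, "ay": 0, "az": 0}, {"gripper": 0.2, "tx": 0, "ty": 0, "tz": 0, "ax": 0.6, "ay": 0, "az": 0}, {"gripper": 0.2, "tx": 0, "ty": 0, "tz": 0, "ax": 0.6, "ay": 0, "az": 0}, {"gripper": 0.2, "tx": 0, "ty": 0, "tz": 0, "ax": 0.6, "ay": 0, "az": 0}, {"gripper": 0.2, "tx": 0, "ty": 0, "tz": 0, "ax": 0.6, "ay": 0, "az": 0}, {"gripper": 0.2, "tx": 0, "ty": 0, "tz": 0, "ax": 0.6, "ay": 0, "az": 0}, {"gripper": 0.2, "tx": 0, "ty": 0, "tz": 0, "ax": 0.6, "ay": 0, "az": 0}, {"gripper": 0.2, "tx": 0, "ty": 0, "tz": 0, "ax": 0.6, "ay": 0, "az": 0}, {"gripper": 0.2, "tx": 0, "ty": 0, "tz": 0, "ax": 0.6, "ay": 0, "az": 0}, {"gripper": 0.2, "tx": 0, "ty": 0, "tz": 0, "ax": 0.6, "ay": 0, "az": 0}, {"gripper": 0.2, "tx": 0, "ty": 0, "tz": 0, "ax": 0, "ay": 0, "az": 0}, {"gripper": 0.2, "tx": 0, "ty": 0, "tz": 0, "ax": 0, "ay": 0, "az": 0}]}}

```text
t: 8.02
eef_pos: [0.5934, -0.0012, 0.2399]
ee_rot: [-2.699, 1.567, 0.606]
force: [1.3, 9.2, -2.0]
width: 0.0336
```

```bash

python3 - <<'E'
from h import *
s=telemetry.get_state();print(s['t'],s['q'].round(3),s['eef_pos'].round(4),s['force'],s['moment'],s['width']); im=optics.grab_frame("wrist");
cv2.imwrite("pics/w6.png",im[:,:,::-1]); print(tcp(s).round(3))
cv2.imwrite("pics/s6.png",cv2.resize(optics.grab_frame("side")[180:310,240:400,::-1],None,fx=4.5,fy=4.5,interpolation=cv2.INTER_CUBIC))
find("side",["mark","pointer"],s)
E
```

```text
8.0167 [ 0.327  0.38  -0.374 -0.001 -0.813 -0.163] [ 0.5934 -0.0012  0.2399] [ 1.32046067  9.22335429 -2.0349258 ] [ 3.56612671 -0.88518612 -0.05989009] 0.03361063929598068
[[ 0.003  0.162 -0.987  0.593]
 [ 0.002 -0.987 -0.162 -0.001]
 [-1.    -0.002 -0.004  0.24 ]
 [ 0.     0.     0.     1.   ]]
side mark 0.9 [264.1 307.2] [0.5917 0.1695 0.04  ]
side pointer 0.97 [262.4 306.3] [0.5942 0.1646 0.04  ]
```

View pics/w6.png

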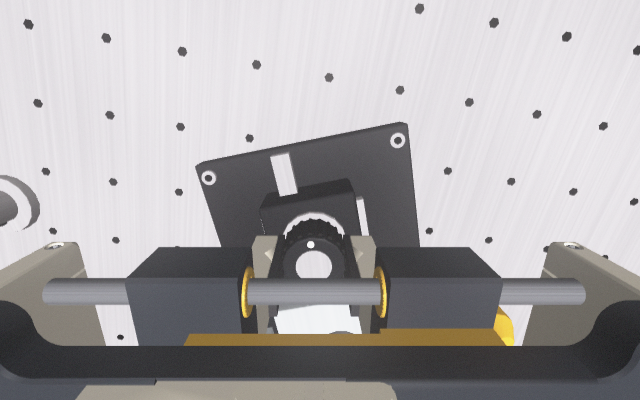

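View pics/s6.png

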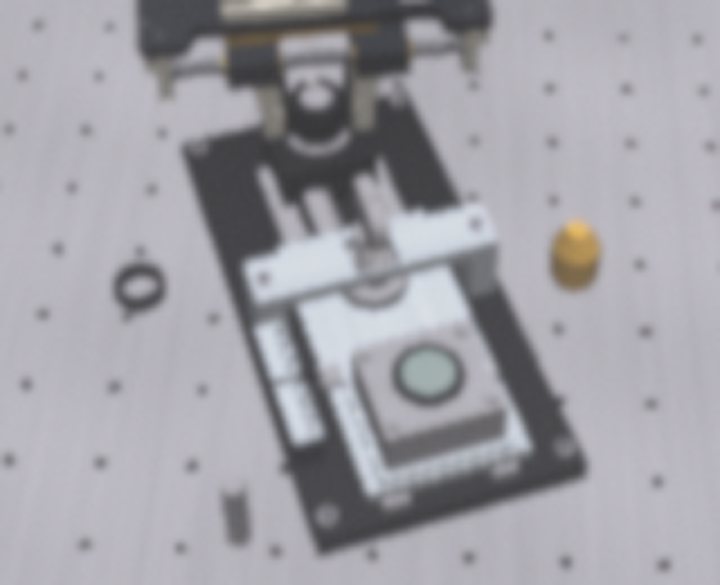

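Emit:
{"op": "play_rows", "data": {"steps": [{"gripper": 1, "tx": 0, "ty": 0, "tz": 0, "ax": 0, "ay": 0, "az": 0}, {"gripper": 1, "tx": 0, "ty": 0, "tz": 0, "ax": 0, "ay": 0, "az": 0}, {"gripper": 1, "tx": 0, "ty": 0, "tz": 0, "ax": 0, "ay": 0, "az": 0}, {"gripper": 1, "tx": -0.6, "ty": 0, "tz": 0, "ax": 0, "ay": 0, "az": 0}, {"gripper": 1, "tx": -0.8, "ty": 0, "tz": 0, "ax": 0, "ay": 0, "az": 0}, {"gripper": 1, "tx": -0.8, "ty": -0.8, "tz": -0.1, "ax": 0, "ay": 0, "az": 0}, {"gripper": 1, "tx": -0.8, "ty": -1, "tz": -0.1, "ax": 0, "ay": 0, "az": 0}, {"gripper": 1, "tx": 0, "ty": -1, "tz": -0.1, "ax": 0, "ay": 0, "az": 0}, {"gripper": 1, "tx": 0, "ty": -1, "tz": -0.1, "ax": 0, "ay": 0, "az": 0}, {"gripper": 1, "tx": 0, "ty": -1, "tz": -0.1, "ax": 0, "ay": 0, "az": 0}, {"gripper": 1, "tx": 0, "ty": -1, "tz": -0.1, "ax": 0, "ay": 0, "az": 0}, {"gripper": 1, "tx": 0, "ty": -1, "tz": -0.1, "ax": 0, "ay": 0, "az": 0}, {"gripper": 1, "tx": 0.4, "ty": -1, "tz": -0.1, "ax": 0, "ay": 0, "az": 0}, {"gripper": 1, "tx": 0.4, "ty": -1, "tz": -0.1, "ax": 0, "ay": 0, "az": 0}, {"gripper": 1, "tx": 0, "ty": 0, "tz": 0, "ax": 0, "ay": 0, "az": 0}, {"gripper": 1, "tx": 0, "ty": 0, "tz": 0, "ax": 0, "ay": 0, "az": 0}, {"gripper": 1, "tx": 0, "ty": 0, "tz": 0, "ax": 0, "ay": 0, "az": 0}]}}

```text
t: 9.63
eef_pos: [0.5788, 0.2177, 0.2945]
ee_rot: [0.806, 1.57, -2.172]
force: [-0.3, 0.5, 1.0]
width: 0.0881
```

```bash

python3 - <<'E'
from h import *
s=telemetry.get_state();print(s['t'],s['q'].round(3),s['eef_pos'].round(4),s['force'],s['moment'],s['width']); im=optics.grab_frame("wrist");
np.save("im7.npy",im); np.save("T7.npy",tcp(s))
cv2.imwrite("pics/w7.png",im[:,:,::-1]); print(tcp(s).round(3))
find("wrist",["mark","pointer","wing_top","bridge_top"],s)
E
```

```text
9.6333 [ 0.675  0.356 -0.261  0.    -0.955 -0.512] [0.5788 0.2177 0.2945] [-0.27674235  0.45736007  1.00806574] [ 0.08042224 -0.04759518  0.03805463] 0.08805339666039969
[[-0.001  0.163 -0.987  0.579]
 [-0.001 -0.987 -0.163  0.218]
 [-1.     0.001  0.001  0.295]
 [ 0.     0.     0.     1.   ]]
wrist mark 0.73 [142.2 304.2] [0.594  0.1678 0.04  ]
wrist pointer 0.73 [145.8 305.3] [0.5927 0.1705 0.04  ]
wrist pointer 0.7 [ 19.  356.6] [0.5708 0.0773 0.04  ]
wrist wing_top 0.95 [ 35.1 392.4] [0.5584 0.0989 0.112 ]
wrist bridge_top 0.7 [ 48.1 377. ] [0.5559 0.0965 0.06  ]
```

View pics/w7.png

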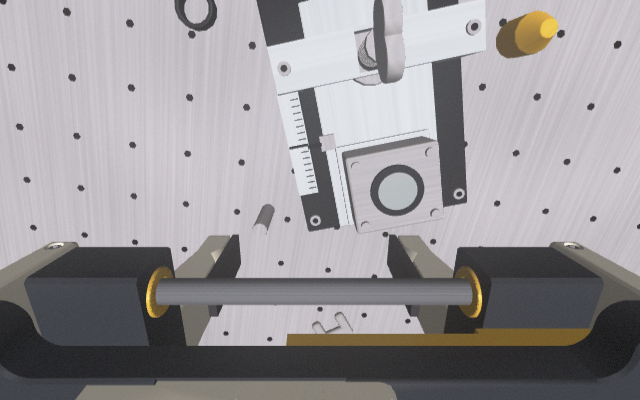

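```bash

python3 - <<'E'
import cv2,numpy as np
im=np.load("im7.npy")
cv2.imwrite("pics/w7z.png",cv2.resize(im[110:180,270:360,::-1],None,fx=8,fy=8,interpolation=cv2.INTER_CUBIC))
cv2.imwrite("pics/w7wing.png",cv2.resize(im[0:100,320:440,::-1],None,fx=6,fy=6,interpolation=cv2.INTER_CUBIC))
E
```

```text
(no output)
```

View pics/w7z.png

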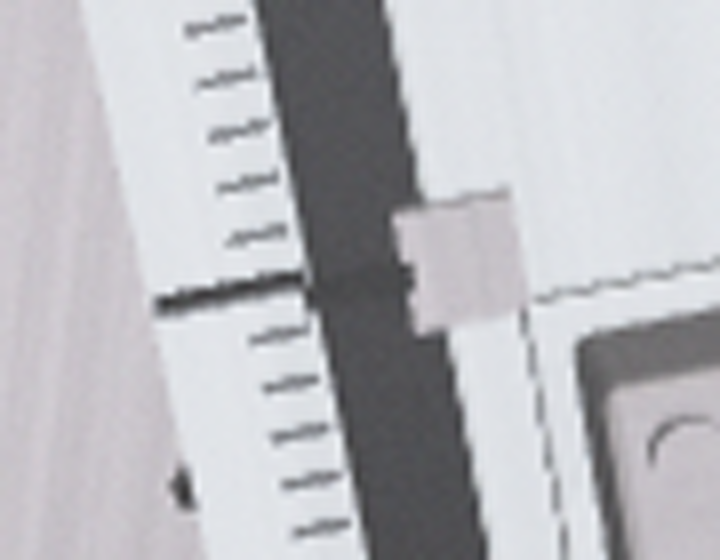

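View pics/w7wing.png

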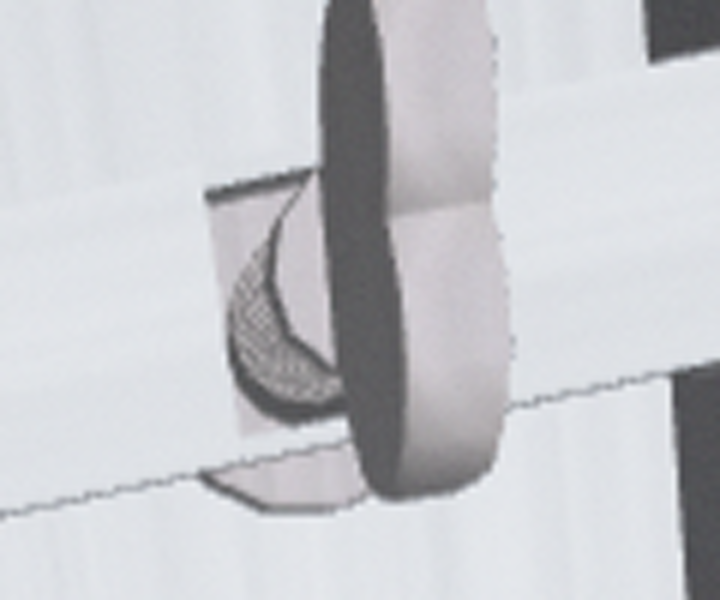

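```bash
cat > rect.py <<'E'
from h import *
def rect(im,T,o,yaw,W=.05,H=.03,px=.00015,z=.04):
    c=optics.calibration("wrist"); Tc=np.linalg.inv(T@np.array(c['mount']))
    ex=np.array([np.cos(yaw),np.sin(yaw),0]);ey=np.array([-np.sin(yaw),np.cos(yaw),0])
    u=np.arange(-W,W,px);v=np.arange(H,-H,-px)
    U,V=np.meshgrid(u,v)
    P=o+U[...,None]*ex+V[...,None]*ey; Q=P@Tc[:3,:3].T+Tc[:3,3]
    mx=c['cx']+c['fx']*Q[...,0]/Q[...,2]; my=c['cy']+c['fy']*Q[...,1]/Q[...,2]
    return cv2.remap(im,mx.astype('f'),my.astype('f'),cv2.INTER_CUBIC),u,v
E
python3 - <<'E'
from rect import *
im=np.load("im7.npy");T=np.load("T7.npy")
r,u,v=rect(im,T,np.array([.594,.168,.04]),np.radians(22))
cv2.imwrite("pics/r7.png",r[:,:,::-1])
E
```

```text
(no output)
```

View pics/r7.png

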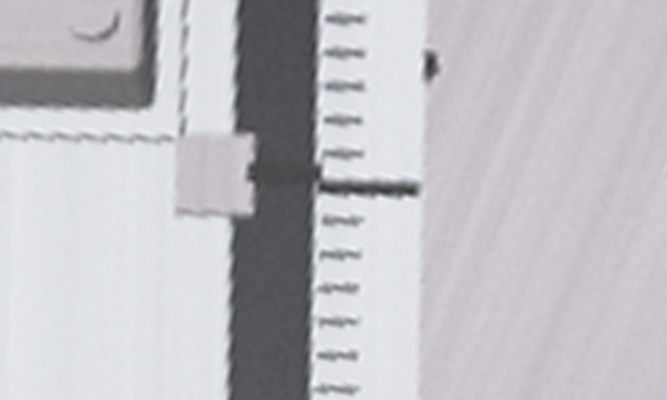

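```bash
cat >> rect.py <<'E'
def measure(im,T,o,yaw,show=None):
    r,u,v=rect(im,T,o,yaw); g=cv2.cvtColor(r,cv2.COLOR_RGB2GRAY).astype(float)
    if show: cv2.imwrite(show,r[:,:,::-1])
    return g,u,v
E
python3 - <<'E'
from rect import *
im=np.load("im7.npy");T=np.load("T7.npy")
for yd in [22,20.6]:
    g,u,v=measure(im,T,np.array([.594,.168,.04]),np.radians(yd),f"pics/r7_{int(yd*10)}.png")
    for x0,x1 in [(330,360),(360,390),(390,410)]:
        p=255-g[160:205,x0:x1].mean(1); p=np.clip(p-60,0,None); print('mark',x0,(p*np.arange(160,205)).sum()/p.sum())
    for x0,x1 in [(262,280),(280,298),(298,308)]:
        p=g[140:215,x0:x1].mean(1); print('ptr',x0,p[10:60:2].round(0))
E
```

```text
mark 330 187.664653784219
mark 360 188.43568792830786
mark 390 188.97073293352966
ptr 262 [81. 81. 81. 82. 81. 80. 78. 77. 75. 75. 76. 76. 76. 75. 76. 76. 76. 78.
 80. 82. 83. 83. 83. 84. 84.]
ptr 280 [82. 82. 82. 82. 82. 81. 80. 79. 78. 77. 77. 77. 76. 76. 75. 75. 76. 78.
 81. 83. 83. 82. 82. 83. 83.]
ptr 298 [82. 83. 84. 83. 81. 80. 80. 79. 78. 77. 75. 74. 73. 73. 73. 74. 76. 79.
 81. 81. 81. 80. 80. 80. 80.]
mark 330 187.37510978186052
mark 360 187.42724547307827
mark 390 187.35278830536006
ptr 262 [82. 81. 81. 82. 82. 81. 80. 78. 77. 75. 75. 76. 76. 76. 75. 76. 76. 76.
 78. 80. 82. 83. 83. 83. 84.]
ptr 280 [82. 82. 82. 82. 82. 82. 81. 79. 78. 77. 76. 77. 77. 76. 76. 75. 75. 77.
 80. 82. 83. 83. 82. 83. 83.]
ptr 298 [81. 82. 83. 82. 81. 79. 80. 79. 79. 78. 76. 74. 73. 73. 73. 74. 75. 78.
 80. 81. 80. 80. 80. 80. 80.]
```

View pics/r7_206.png

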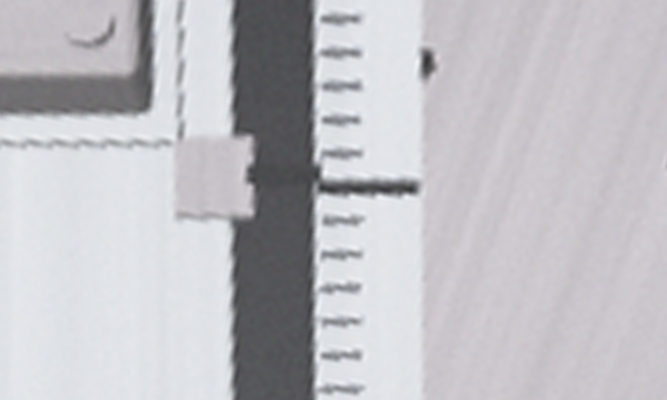

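```bash

python3 - <<'E'
from rect import *
im=np.load("im7.npy");T=np.load("T7.npy")
g,u,v=measure(im,T,np.array([.594,.168,.04]),np.radians(20.6))
for x in range(246,324,6): print(x,g[150:204:3,x:x+3].mean(1).round(0))
r,_,_=rect(im,T,np.array([.594,.168,.04]),np.radians(20.6),W=.016,H=.012,px=.00004)
r=np.clip((r.astype(float)-50)*3,0,255).astype('u1')
cv2.imwrite("pics/r7c.png",r[:,:,::-1])
E
```

```text
246 [197. 196. 199. 201. 190. 167. 136. 124. 132. 122. 123. 155. 194. 201.
 205. 204. 203. 201.]
252 [130. 134. 144. 146. 127. 101.  80.  72.  77.  72.  65. 101. 138. 144.
 142. 145. 143. 135.]
258 [77. 74. 72. 73. 74. 74. 74. 77. 77. 76. 77. 76. 74. 79. 86. 88. 86. 84.]
264 [82. 83. 82. 82. 80. 78. 76. 76. 76. 75. 75. 77. 80. 82. 83. 83. 83. 83.]
270 [81. 79. 81. 80. 79. 76. 73. 74. 76. 76. 77. 75. 77. 79. 82. 84. 87. 87.]
276 [82. 82. 83. 84. 82. 79. 77. 76. 75. 75. 76. 76. 77. 81. 83. 82. 82. 84.]
282 [83. 83. 82. 81. 81. 81. 79. 77. 77. 76. 75. 76. 79. 82. 84. 83. 83. 83.]
288 [83. 82. 81. 80. 79. 78. 76. 77. 78. 78. 77. 77. 81. 83. 82. 83. 85. 83.]
294 [80. 82. 84. 84. 81. 77. 76. 76. 75. 73. 73. 74. 79. 82. 82. 81. 82. 83.]
300 [83. 84. 84. 81. 81. 79. 77. 74. 73. 74. 76. 78. 82. 83. 83. 83. 82. 81.]
306 [77. 79. 75. 71. 74. 78. 78. 76. 74. 72. 71. 72. 73. 72. 73. 75. 79. 82.]
312 [119. 133. 140. 144. 128. 105.  81.  75.  72.  76.  87. 106. 123. 131.
 130. 129. 126. 123.]
318 [223. 214. 204. 195. 178. 143. 108. 105. 105. 101. 105. 106.  95.  96.
 130. 185. 215. 236.]
```

View pics/r7c.png

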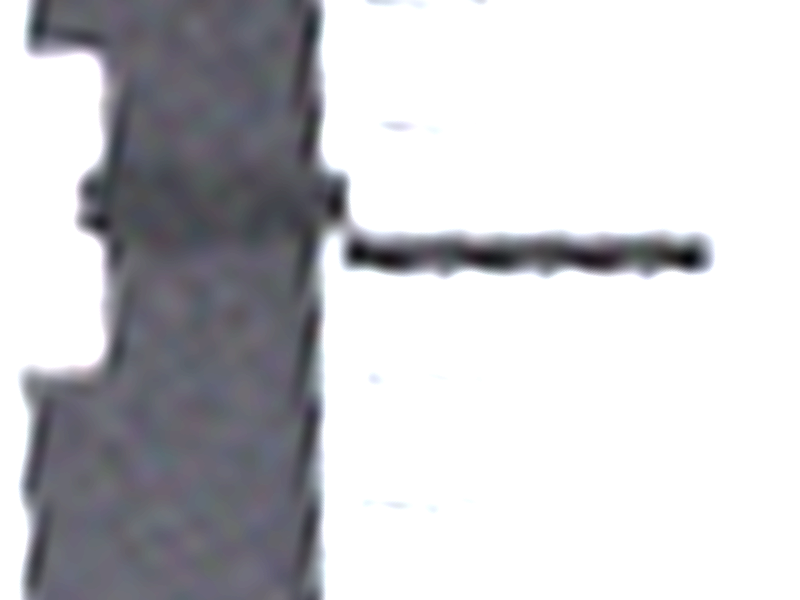

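Emit:
{"op": "play_rows", "data": {"steps": [{"gripper": 1, "tx": -0.5, "ty": 0.5, "tz": 0.1, "ax": 0, "ay": 0, "az": 0}, {"gripper": 1, "tx": -0.5, "ty": 1, "tz": 0.1, "ax": 0, "ay": 0, "az": 0}, {"gripper": 1, "tx": 0, "ty": 1, "tz": 0.1, "ax": 0, "ay": 0, "az": 0}, {"gripper": 1, "tx": 0, "ty": 1, "tz": 0.1, "ax": 0, "ay": 0, "az": 0}, {"gripper": 1, "tx": 0, "ty": 1, "tz": 0.1, "ax": 0, "ay": 0, "az": 0}, {"gripper": 1, "tx": 0, "ty": 1, "tz": 0.1, "ax": 0, "ay": 0, "az": 0}, {"gripper": 1, "tx": 0, "ty": 1, "tz": 0.1, "ax": 0, "ay": 0, "az": 0}, {"gripper": 1, "tx": 0.2, "ty": 1, "tz": 0.1, "ax": 0, "ay": 0, "az": 0}, {"gripper": 0.7, "tx": 0.4, "ty": 0.8, "tz": 0.1, "ax": 0, "ay": 0, "az": 0}, {"gripper": 0.7, "tx": 0.6, "ty": 0.45, "tz": 0, "ax": 0, "ay": 0, "az": 0}, {"gripper": 0.7, "tx": 0.6, "ty": 0, "tz": 0, "ax": 0, "ay": 0, "az": 0}, {"gripper": 0.7, "tx": 0.6, "ty": 0, "tz": 0, "ax": 0, "ay": 0, "az": 0}, {"gripper": 0.7, "tx": 0.5, "ty": 0, "tz": 0, "ax": 0, "ay": 0, "az": 0}, {"gripper": 0.6, "tx": 0.28, "ty": 0, "tz": 0, "ax": 0, "ay": 0, "az": 0}, {"gripper": 0.2, "tx": 0, "ty": 0, "tz": 0, "ax": 0, "ay": 0, "az": 0}, {"gripper": 0.2, "tx": 0, "ty": 0, "tz": 0, "ax": 0, "ay": 0, "az": 0}, {"gripper": 0.2, "tx": 0, "ty": 0, "tz": 0, "ax": 0, "ay": 0, "az": 0}, {"gripper": 0.2, "tx": 0, "ty": 0, "tz": 0, "ax": 0, "ay": 0, "az": 0}, {"gripper": 0.2, "tx": 0, "ty": 0, "tz": 0, "ax": 0, "ay": 0, "az": 0}, {"gripper": 0.2, "tx": 0, "ty": 0, "tz": 0, "ax": 0, "ay": 0, "az": 0}]}}

```text
t: 11.55
eef_pos: [0.5934, -0.0012, 0.2415]
ee_rot: [3.12, 1.567, 0.142]
force: [5.6, -1.0, 1.0]
width: 0.0331
```

```bash

python3 - <<'E'
from h import *
s=telemetry.get_state();print(s['t'],s['q'].round(3),s['eef_pos'].round(4),s['force'],s['moment'],s['width']); im=optics.grab_frame("wrist");
cv2.imwrite("pics/w8.png",im[:,:,::-1])
E
```

```text
11.55 [ 0.327  0.378 -0.374  0.001 -0.815 -0.164] [ 0.5934 -0.0012  0.2415] [ 5.59677113 -1.02809283  0.95807519] [-0.27371928 -1.74759165 -0.06506031] 0.033122726527781095
```

View pics/w8.png

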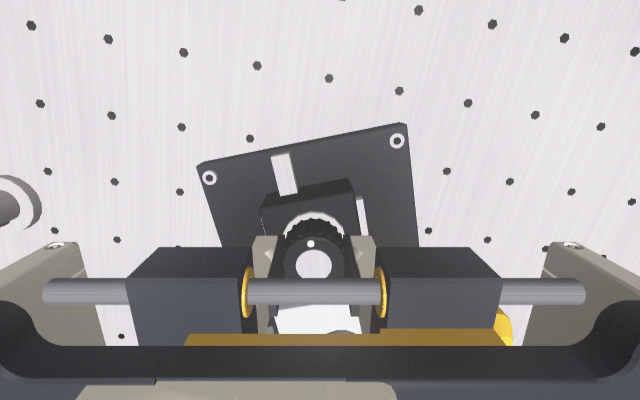

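Emit:
{"op": "play_rows", "data": {"steps": [{"gripper": 0.2, "tx": 0, "ty": 0, "tz": 0, "ax": 0.5, "ay": 0, "az": 0}, {"gripper": 0.2, "tx": 0, "ty": 0, "tz": 0, "ax": 0.5, "ay": 0, "az": 0}, {"gripper": 0.2, "tx": 0, "ty": 0, "tz": 0, "ax": 0.5, "ay": 0, "az": 0}, {"gripper": 0.2, "tx": 0, "ty": 0, "tz": 0, "ax": 0.5, "ay": 0, "az": 0}, {"gripper": 0.2, "tx": 0, "ty": 0, "tz": 0, "ax": 0.5, "ay": 0, "az": 0}, {"gripper": 0.2, "tx": 0, "ty": 0, "tz": 0, "ax": 0.5, "ay": 0, "az": 0}, {"gripper": 0.2, "tx": 0, "ty": 0, "tz": 0, "ax": 0.5, "ay": 0, "az": 0}, {"gripper": 0.2, "tx": 0, "ty": 0, "tz": 0, "ax": 0.5, "ay": 0, "az": 0}, {"gripper": 0.2, "tx": 0, "ty": 0, "tz": 0, "ax": 0, "ay": 0, "az": 0}, {"gripper": 0.2, "tx": 0, "ty": 0, "tz": 0, "ax": 0, "ay": 0, "az": 0}]}}

```text
t: 12.43
eef_pos: [0.5936, -0.0012, 0.2415]
ee_rot: [-2.758, 1.566, 0.129]
force: [6.5, -2.1, -0.4]
width: 0.0335
```

```bash

python3 - <<'E'
from h import *
s=telemetry.get_state();print(s['t'],s['q'].round(3),s['eef_pos'].round(4),s['force'],s['moment'],s['width']);T=tcp(s);print(T.round(3))
print((np.array([.581,.2,.319])-T[:3,3])@T[:3,:3]/.025)
E
```

```text
12.4333 [ 0.327  0.378 -0.374  0.001 -0.815 -0.583] [ 0.5936 -0.0012  0.2415] [ 6.49856308 -2.13806526 -0.38994831] [-0.42344157 -2.27050758 -0.04755528] 0.0335214607727194
[[ 0.004 -0.253 -0.968  0.594]
 [ 0.001 -0.968  0.253 -0.001]
 [-1.    -0.002 -0.004  0.241]
 [ 0.     0.     0.     1.   ]]
[-3.09829623 -7.6654388   2.50923394]
```

Emit:
{"op": "play_rows", "data": {"steps": [{"gripper": 1, "tx": 0, "ty": 0, "tz": 0, "ax": 0, "ay": 0, "az": 0}, {"gripper": 1, "tx": 0, "ty": 0, "tz": 0, "ax": 0, "ay": 0, "az": 0}, {"gripper": 1, "tx": 0, "ty": 0, "tz": 0, "ax": 0, "ay": 0, "az": 0}, {"gripper": 1, "tx": -0.7, "ty": 0, "tz": 0, "ax": 0, "ay": 0, "az": 0}, {"gripper": 1, "tx": -0.8, "ty": 0, "tz": 0, "ax": 0, "ay": 0, "az": 0}, {"gripper": 1, "tx": -0.8, "ty": -0.7, "tz": 0.3, "ax": 0, "ay": 0, "az": 0}, {"gripper": 1, "tx": -0.8, "ty": -1, "tz": 0.3, "ax": 0, "ay": 0, "az": 0}, {"gripper": 1, "tx": 0, "ty": -1, "tz": 0.3, "ax": 0, "ay": 0, "az": 0}, {"gripper": 1, "tx": 0, "ty": -1, "tz": 0.3, "ax": 0, "ay": 0, "az": 0}, {"gripper": 1, "tx": 0, "ty": -1, "tz": 0.3, "ax": 0, "ay": 0, "az": 0}, {"gripper": 1, "tx": 0, "ty": -1, "tz": 0.3, "ax": 0, "ay": 0, "az": 0}, {"gripper": 1, "tx": 0.4, "ty": -1, "tz": 0.3, "ax": 0, "ay": 0, "az": 0}, {"gripper": 1, "tx": 0.4, "ty": -1, "tz": 0.3, "ax": 0, "ay": 0, "az": 0}, {"gripper": 1, "tx": 0, "ty": 0, "tz": 0, "ax": 0, "ay": 0, "az": 0}, {"gripper": 1, "tx": 0, "ty": 0, "tz": 0, "ax": 0, "ay": 0, "az": 0}, {"gripper": 1, "tx": 0, "ty": 0, "tz": 0, "ax": 0, "ay": 0, "az": 0}]}}

```text
t: 13.77
eef_pos: [0.5825, 0.1998, 0.2975]
ee_rot: [0.847, 1.57, -2.55]
force: [0.1, 0.5, -0.1]
width: 0.0876
```

```bash

python3 - <<'E'
from rect import *
s=telemetry.get_state();print(s['t'],s['q'].round(3),s['eef_pos'].round(4)); im=optics.grab_frame("wrist");
T=tcp(s);np.save("im9.npy",im); np.save("T9.npy",T)
cv2.imwrite("pics/w9.png",im[:,:,::-1]); print(T.round(3))
find("wrist",["mark","pointer","wing_top","bridge_top"],s)
r,_,_=rect(im,T,np.array([.594,.168,.04]),np.radians(20.6),W=.016,H=.012,px=.00004)
r=np.clip((r.astype(float)-50)*3,0,255).astype('u1')
cv2.imwrite("pics/r9c.png",r[:,:,::-1])
E
```

```text
13.7667 [ 0.647  0.35  -0.263 -0.    -0.959 -0.902] [0.5825 0.1998 0.2975]
[[-0.001 -0.252 -0.968  0.582]
 [-0.001 -0.968  0.252  0.2  ]
 [-1.     0.001  0.001  0.297]
 [ 0.     0.     0.     1.   ]]
wrist mark 0.95 [174.2 289.1] [0.5949 0.1705 0.04  ]
wrist mark 0.32 [167.9 292.1] [0.591 0.166 0.04 ]
wrist pointer 0.84 [169.3 291.8] [0.5916 0.1671 0.04  ]
wrist wing_top 0.93 [ 55.1 310.2] [0.5568 0.0975 0.112 ]
wrist bridge_top 0.73 [ 66.  312.1] [0.556  0.0977 0.06  ]
```

View pics/w9.png

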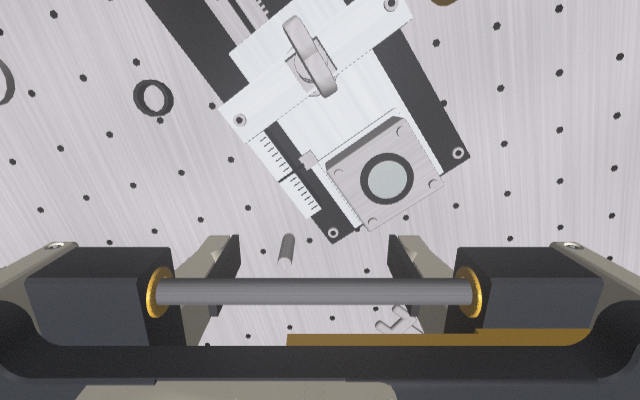

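View pics/r9c.png

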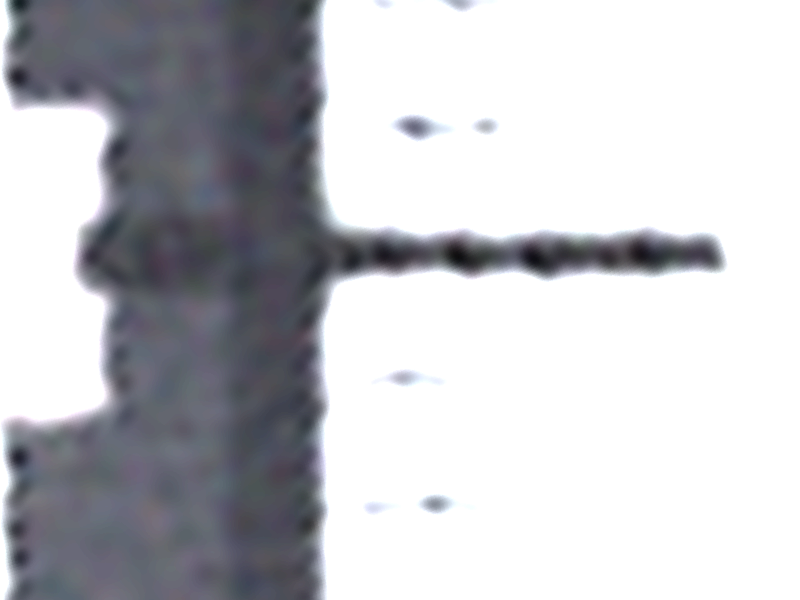

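```bash

python3 - <<'E'
from rect import *
im=np.load("im9.npy");T=np.load("T9.npy")
r,_,_=rect(im,T,np.array([.556,.097,.105]),0,W=.05,H=.04,px=.00014,z=.105)
cv2.imwrite("pics/r9w.png",r[:,:,::-1])
E
```

```text
(no output)
```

View pics/r9w.png

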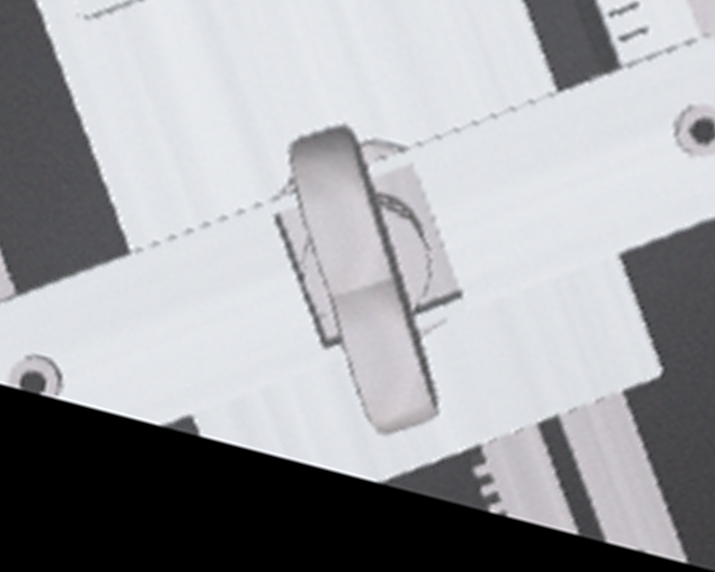

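Emit:
{"op": "play_rows", "data": {"steps": [{"gripper": 1, "tx": -0.4, "ty": 0.5, "tz": 0, "ax": 0, "ay": 0, "az": 0}, {"gripper": 1, "tx": 0, "ty": 0.9, "tz": 0, "ax": 0, "ay": 0, "az": 0}, {"gripper": 1, "tx": 0, "ty": 1, "tz": 0, "ax": 0, "ay": 0, "az": 0}, {"gripper": 1, "tx": 0, "ty": 1, "tz": 0, "ax": 0, "ay": 0, "az": 0}, {"gripper": 1, "tx": 0, "ty": 0.85, "tz": 0, "ax": 0, "ay": 0, "az": 0}, {"gripper": 1, "tx": 0, "ty": 0, "tz": 0, "ax": -0.9, "ay": 0, "az": 0}, {"gripper": 1, "tx": 0, "ty": 0, "tz": 0, "ax": -0.9, "ay": 0, "az": 0}, {"gripper": 1, "tx": 0, "ty": 0, "tz": 0, "ax": -0.9, "ay": 0, "az": 0}, {"gripper": 1, "tx": 0, "ty": 0, "tz": 0, "ax": -0.9, "ay": 0, "az": 0}, {"gripper": 1, "tx": 0, "ty": 0, "tz": 0, "ax": -0.9, "ay": 0, "az": 0}, {"gripper": 1, "tx": 0, "ty": 0, "tz": 0, "ax": -0.77, "ay": 0, "az": 0}, {"gripper": 1, "tx": 0, "ty": 0, "tz": 0, "ax": 0, "ay": 0, "az": 0}, {"gripper": 1, "tx": 0, "ty": 0, "tz": 0, "ax": 0, "ay": 0, "az": 0}, {"gripper": 1, "tx": 0, "ty": 0, "tz": 0, "ax": 0, "ay": 0, "az": 0}]}}

```text
t: 15.18
eef_pos: [0.5558, 0.0967, 0.3081]
ee_rot: [-2.989, 1.57, 0.446]
force: [0.8, -0.0, 0.0]
width: 0.0876
```

```bash

python3 - <<'E'
from rect import *
s=telemetry.get_state();print(s['t'],s['q'].round(3),s['eef_pos'].round(4)); im=optics.grab_frame("wrist");
T=tcp(s)
cv2.imwrite("pics/w10.png",im[:,:,::-1]); print(T.round(3))
find("wrist",["wing_top","bridge_top"],s)
E
```

```text
15.1833 [ 0.519  0.261 -0.366  0.    -0.943 -0.226] [0.5558 0.0967 0.3081]
[[ 0.     0.289 -0.957  0.556]
 [ 0.    -0.957 -0.289  0.097]
 [-1.    -0.    -0.     0.308]
 [ 0.     0.     0.     1.   ]]
wrist wing_top 0.66 [231.5 310.8] [0.5579 0.0958 0.112 ]
wrist wing_top 0.63 [260.  252.2] [0.5898 0.1274 0.112 ]
wrist bridge_top 0.86 [205.2 311.6] [0.5576 0.0962 0.06  ]
```

View pics/w10.png

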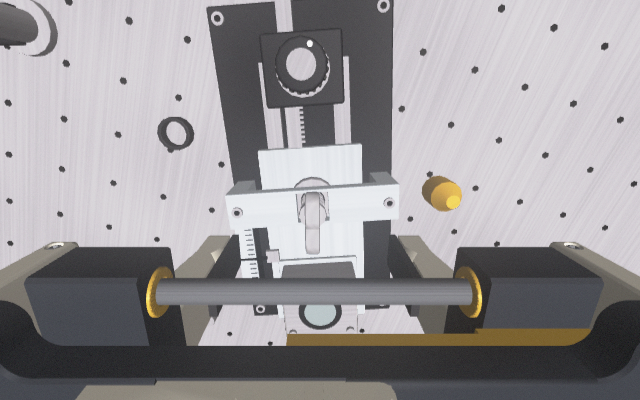

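Emit:
{"op": "play_rows", "data": {"steps": [{"gripper": 0.5, "tx": 0.4, "ty": 0, "tz": -0.03, "ax": 0, "ay": 0, "az": 0}, {"gripper": 0.4, "tx": 0.5, "ty": 0, "tz": 0, "ax": 0, "ay": 0, "az": 0}, {"gripper": 0.3, "tx": 0.5, "ty": 0, "tz": 0, "ax": 0, "ay": 0, "az": 0}, {"gripper": 0.3, "tx": 0.48, "ty": 0, "tz": 0, "ax": 0, "ay": 0, "az": 0}, {"gripper": 0.25, "tx": 0, "ty": 0, "tz": 0, "ax": 0, "ay": 0, "az": 0}, {"gripper": 0.25, "tx": 0, "ty": 0, "tz": 0, "ax": 0, "ay": 0, "az": 0}, {"gripper": 0.25, "tx": 0, "ty": 0, "tz": 0, "ax": 0, "ay": 0, "az": 0}, {"gripper": 0.25, "tx": 0, "ty": 0, "tz": 0, "ax": 0, "ay": 0, "az": 0}, {"gripper": 0.25, "tx": 0, "ty": 0, "tz": 0, "ax": 0, "ay": 0, "az": 0}, {"gripper": 0.25, "tx": 0, "ty": 0, "tz": 0, "ax": 0, "ay": 0, "az": 0}, {"gripper": 0.25, "tx": 0, "ty": 0, "tz": 0, "ax": 0, "ay": 0, "az": 0}]}}

```text
t: 16.25
eef_pos: [0.5567, 0.0974, 0.2611]
ee_rot: [-2.96, 1.57, 0.478]
force: [0.1, 0.5, 0.3]
width: 0.0233
```

```bash
cat > look.py <<'E'
from rect import *
import sys
n=sys.argv[1]
s=telemetry.get_state();T=tcp(s);print(s['t'],s['q'].round(3),s['eef_pos'].round(4),s['force'].round(1),s['moment'].round(2),s['width'].round(4),'zang',np.degrees(np.arctan2(T[1,2],T[0,2])).round(1)); im=optics.grab_frame("wrist")
np.save(f"{n}.npy",im)
cv2.imwrite(f"pics/{n}.png",cv2.resize(im[170:300,220:410,::-1],None,fx=4,fy=4,interpolation=cv2.INTER_CUBIC))
E
python3 look.py a1
```

```text
Traceback (most recent call last):
  File "look.py", line 4, in <module>
    s=telemetry.get_state();T=tcp(s);print(s['t'],s['q'].round(3),s['eef_pos'].round(4),s['force'].round(1),s['moment'].round(2),s['width'].round(4),'zang',np.degrees(np.arctan2(T[1,2],T[0,2])).round(1)); im=optics.grab_frame("wrist")
                                                                                                                                 ^^^^^^^^^^^^^^^^
AttributeError: 'float' object has no attribute 'round'
```

```bash
sed -i "s/s\['width'\].round(4)/round(s['width'],4)/" look.py; python3 look.py a1
```

```text
16.25 [ 0.519  0.315 -0.416  0.    -0.838 -0.223] [0.5567 0.0974 0.2611] [0.1 0.5 0.3] [ 0.06 -0.   -0.03] 0.0233 zang -163.0
```

View pics/a1.png

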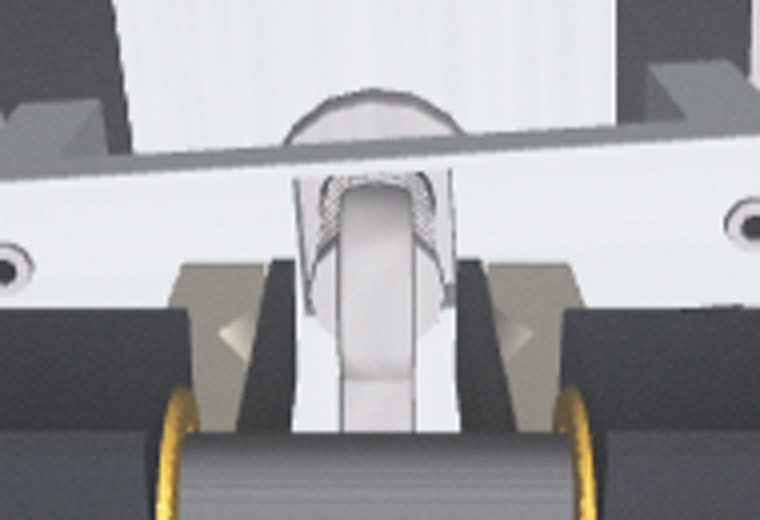

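Emit:
{"op": "play_rows", "data": {"steps": [{"gripper": 0.154, "tx": 0, "ty": 0, "tz": 0, "ax": 0, "ay": 0, "az": 0}, {"gripper": 0.154, "tx": 0, "ty": 0, "tz": 0, "ax": 0, "ay": 0, "az": 0}, {"gripper": 0.154, "tx": 0, "ty": 0, "tz": 0, "ax": 0, "ay": 0, "az": 0}, {"gripper": 0.154, "tx": 0, "ty": 0, "tz": 0, "ax": 0, "ay": 0, "az": 0}, {"gripper": 0.154, "tx": 0, "ty": 0, "tz": 0, "ax": -0.5, "ay": 0, "az": 0}, {"gripper": 0.154, "tx": 0, "ty": 0, "tz": 0, "ax": -0.5, "ay": 0, "az": 0}, {"gripper": 0.154, "tx": 0, "ty": 0, "tz": 0, "ax": -0.5, "ay": 0, "az": 0}, {"gripper": 0.154, "tx": 0, "ty": 0, "tz": 0, "ax": -0.5, "ay": 0, "az": 0}, {"gripper": 0.154, "tx": 0, "ty": 0, "tz": 0, "ax": -0.5, "ay": 0, "az": 0}, {"gripper": 0.154, "tx": 0, "ty": 0, "tz": 0, "ax": -0.5, "ay": 0, "az": 0}, {"gripper": 0.154, "tx": 0, "ty": 0, "tz": 0, "ax": -0.5, "ay": 0, "az": 0}, {"gripper": 0.154, "tx": 0, "ty": 0, "tz": 0, "ax": 0, "ay": 0, "az": 0}]}}

```text
t: 17.3
eef_pos: [0.5566, 0.0973, 0.2606]
ee_rot: [0.147, 1.571, -2.329]
force: [0.3, -0.1, 0.4]
width: 0.0133
```

```bash
python3 look.py a2
```

```text
17.3 [ 0.519  0.316 -0.417  0.    -0.838  0.146] [0.5566 0.0973 0.2606] [ 0.3 -0.1  0.4] [-0.02  0.01  0.02] 0.0133 zang -141.9
```

View pics/a2.png

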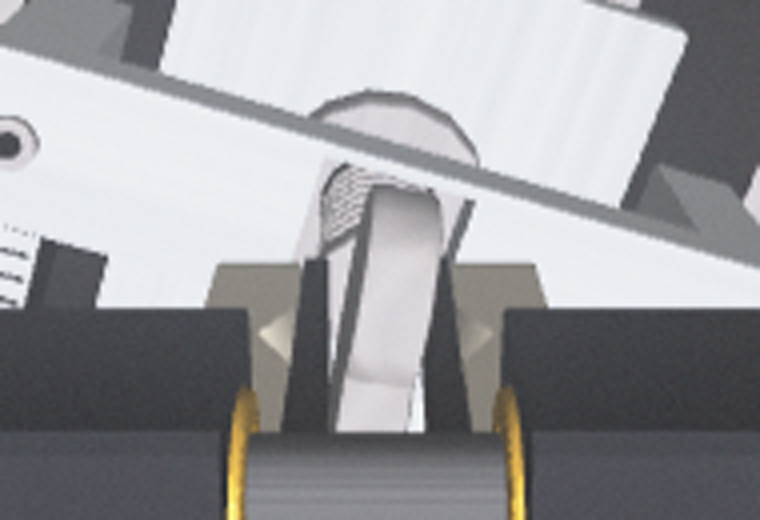

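Emit:
{"op": "play_rows", "data": {"steps": [{"gripper": 0.154, "tx": 0, "ty": 0, "tz": 0, "ax": -0.5, "ay": 0, "az": 0}, {"gripper": 0.154, "tx": 0, "ty": 0, "tz": 0, "ax": -0.5, "ay": 0, "az": 0}, {"gripper": 0.154, "tx": 0, "ty": 0, "tz": 0, "ax": -0.5, "ay": 0, "az": 0}, {"gripper": 0.154, "tx": 0, "ty": 0, "tz": 0, "ax": 0, "ay": 0, "az": 0}]}}

```text
t: 17.68
eef_pos: [0.5565, 0.0973, 0.2606]
ee_rot: [-0.325, 1.57, -2.646]
force: [-0.1, 0.5, 1.3]
width: 0.0133
```

```bash
cat >> look.py <<'E'
if len(sys.argv)>2:
    a=np.load(sys.argv[2]+".npy")
    f=lambda i:cv2.resize(i[185:280,270:360,::-1],None,fx=4.4,fy=4.4,interpolation=cv2.INTER_CUBIC)
    cv2.imwrite(f"pics/{n}.png",np.hstack([f(a),f(im)]))
E
python3 look.py a3 a2
```

```text
17.6833 [ 0.519  0.316 -0.417 -0.    -0.838  0.301] [0.5565 0.0973 0.2606] [-0.1  0.5  1.3] [-0.1   0.27 -0.01] 0.0133 zang -133.0
```

View pics/a3.png

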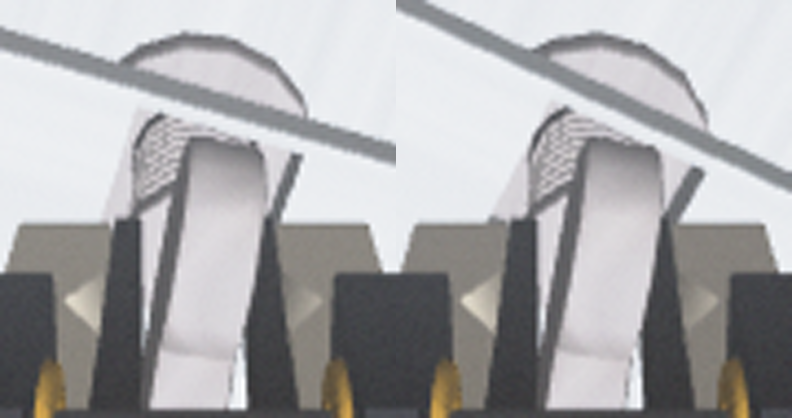

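Emit:
{"op": "play_rows", "data": {"steps": [{"gripper": 0.154, "tx": 0, "ty": 0, "tz": 0, "ax": -0.5, "ay": 0, "az": 0}, {"gripper": 0.154, "tx": 0, "ty": 0, "tz": 0, "ax": -0.5, "ay": 0, "az": 0}, {"gripper": 0.154, "tx": 0, "ty": 0, "tz": 0, "ax": -0.5, "ay": 0, "az": 0}, {"gripper": 0.154, "tx": 0, "ty": 0, "tz": 0, "ax": 0, "ay": 0, "az": 0}]}}

```text
t: 18.07
eef_pos: [0.5565, 0.0972, 0.2606]
ee_rot: [-0.451, 1.57, -2.616]
force: [-0.4, -0.9, 1.2]
width: 0.0132
```

```bash
python3 look.py a4 a3
```

```text
18.0667 [ 0.519  0.316 -0.417  0.    -0.839  0.457] [0.5565 0.0972 0.2606] [-0.4 -0.9  1.2] [-0.27  0.34 -0.03] 0.0132 zang -124.1
```

View pics/a4.png

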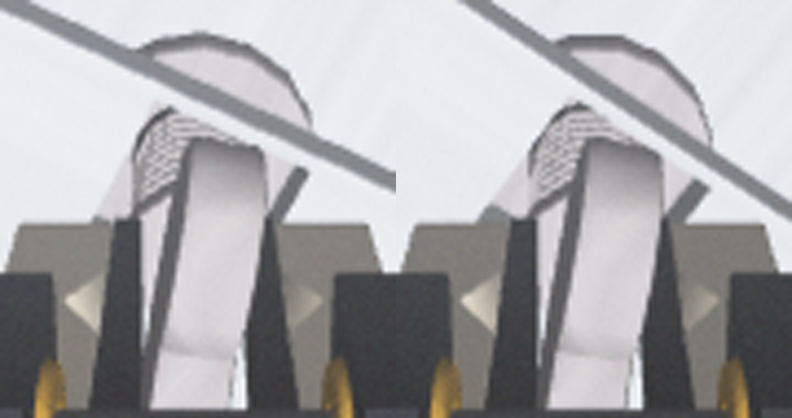

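Emit:
{"op": "play_rows", "data": {"steps": [{"gripper": 0.154, "tx": 0, "ty": 0, "tz": 0, "ax": -0.5, "ay": 0, "az": 0}, {"gripper": 0.154, "tx": 0, "ty": 0, "tz": 0, "ax": -0.5, "ay": 0, "az": 0}, {"gripper": 0.154, "tx": 0, "ty": 0, "tz": 0, "ax": -0.5, "ay": 0, "az": 0}, {"gripper": 0.154, "tx": 0, "ty": 0, "tz": 0, "ax": 0, "ay": 0, "az": 0}]}}

```text
t: 18.45
eef_pos: [0.5565, 0.0972, 0.2606]
ee_rot: [-0.505, 1.57, -2.514]
force: [-0.7, -0.8, 1.1]
width: 0.0137
```

```bash
python3 look.py a5 a2
```

```text
18.45 [ 0.519  0.316 -0.417  0.    -0.839  0.613] [0.5565 0.0972 0.2606] [-0.7 -0.8  1.1] [-0.5   0.39 -0.06] 0.0137 zang -115.1
```

View pics/a5.png

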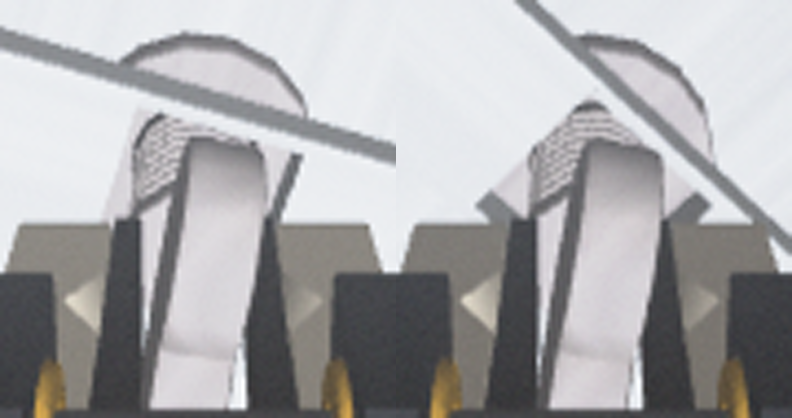

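Emit:
{"op": "play_rows", "data": {"steps": [{"gripper": 0.154, "tx": 0, "ty": 0, "tz": 0, "ax": -0.5, "ay": 0, "az": 0}, {"gripper": 0.154, "tx": 0, "ty": 0, "tz": 0, "ax": -0.5, "ay": 0, "az": 0}, {"gripper": 0.154, "tx": 0, "ty": 0, "tz": 0, "ax": -0.5, "ay": 0, "az": 0}, {"gripper": 0.154, "tx": 0, "ty": 0, "tz": 0, "ax": 0, "ay": 0, "az": 0}]}}

```text
t: 18.83
eef_pos: [0.5565, 0.0971, 0.2607]
ee_rot: [-0.575, 1.57, -2.427]
force: [-2.0, -1.9, 1.8]
width: 0.0137
```

```bash
python3 look.py a6 a2
```

```text
18.8333 [ 0.519  0.316 -0.417  0.    -0.839  0.77 ] [0.5565 0.0971 0.2607] [-2.  -1.9  1.8] [-0.75  0.52  0.04] 0.0137 zang -106.1
```

View pics/a6.png

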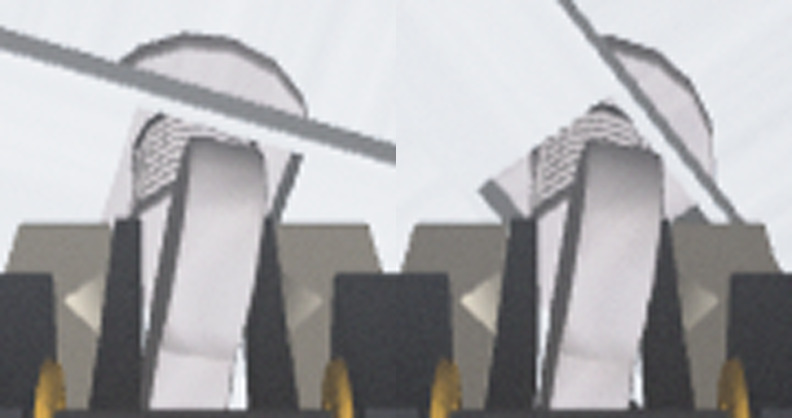

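Emit:
{"op": "play_rows", "data": {"steps": [{"gripper": 0.154, "tx": 0, "ty": 0, "tz": 0, "ax": -0.5, "ay": 0, "az": 0}, {"gripper": 0.154, "tx": 0, "ty": 0, "tz": 0, "ax": -0.5, "ay": 0, "az": 0}, {"gripper": 0.154, "tx": 0, "ty": 0, "tz": 0, "ax": -0.5, "ay": 0, "az": 0}, {"gripper": 0.154, "tx": 0, "ty": 0, "tz": 0, "ax": 0, "ay": 0, "az": 0}]}}

```text
t: 19.22
eef_pos: [0.5565, 0.0971, 0.2607]
ee_rot: [-0.63, 1.57, -2.325]
force: [-1.9, -2.8, 2.8]
width: 0.0133
```

```bash
python3 look.py a7 a6
```

```text
19.2167 [ 0.519  0.316 -0.417  0.    -0.839  0.927] [0.5565 0.0971 0.2607] [-1.9 -2.8  2.8] [-1.02  0.59 -0.02] 0.0133 zang -97.1
```

View pics/a7.png

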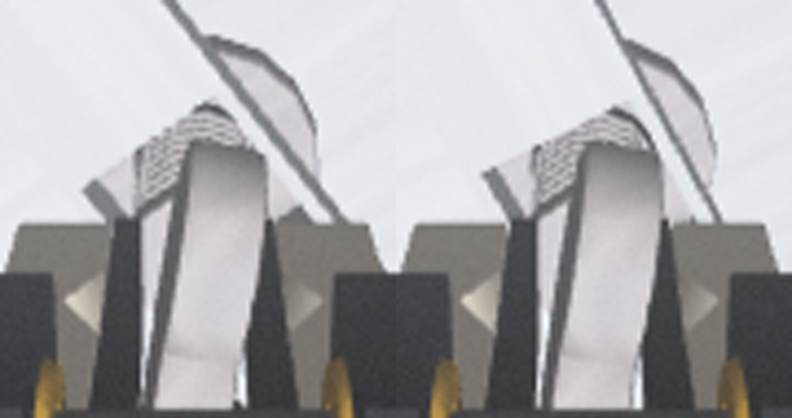

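Emit:
{"op": "play_rows", "data": {"steps": [{"gripper": 0.157, "tx": 0, "ty": 0, "tz": 0, "ax": 0.5, "ay": 0, "az": 0}, {"gripper": 0.157, "tx": 0, "ty": 0, "tz": 0, "ax": 0, "ay": 0, "az": 0}]}}

```text
t: 19.43
eef_pos: [0.5568, 0.0975, 0.2607]
ee_rot: [2.331, 1.57, 0.579]
force: [-2.0, -2.3, 0.8]
width: 0.0138
```

```bash
python3 look.py a8 a7
```

```text
19.4333 [ 0.519  0.316 -0.416 -0.    -0.838  0.87 ] [0.5568 0.0975 0.2607] [-2.  -2.3  0.8] [-0.6   0.3   0.03] 0.0138 zang -100.4
```

View pics/a8.png

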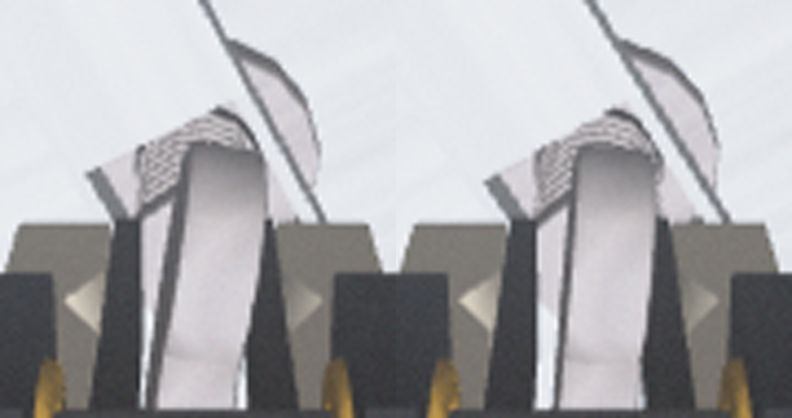

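Emit:
{"op": "play_rows", "data": {"steps": [{"gripper": 0.157, "tx": 0, "ty": 0, "tz": 0.02, "ax": -0.5, "ay": 0, "az": 0}, {"gripper": 0.157, "tx": 0, "ty": 0, "tz": 0, "ax": -0.5, "ay": 0, "az": 0}, {"gripper": 0.157, "tx": 0, "ty": 0, "tz": 0, "ax": -0.5, "ay": 0, "az": 0}, {"gripper": 0.157, "tx": 0, "ty": 0, "tz": 0, "ax": -0.5, "ay": 0, "az": 0}, {"gripper": 0.157, "tx": 0, "ty": 0, "tz": 0, "ax": 0.5, "ay": 0, "az": 0}, {"gripper": 0.157, "tx": 0, "ty": 0, "tz": 0, "ax": 0, "ay": 0, "az": 0}]}}

```text
t: 19.98
eef_pos: [0.5567, 0.0971, 0.2606]
ee_rot: [2.347, 1.57, 0.755]
force: [0.3, 0.4, 1.0]
width: 0.0137
```

```bash
python3 look.py a9 a8
```

```text
19.9833 [ 0.519  0.316 -0.417 -0.    -0.837  1.031] [0.5567 0.0971 0.2606] [0.3 0.4 1. ] [-0.22  0.09  0.01] 0.0137 zang -91.2
```

View pics/a9.png

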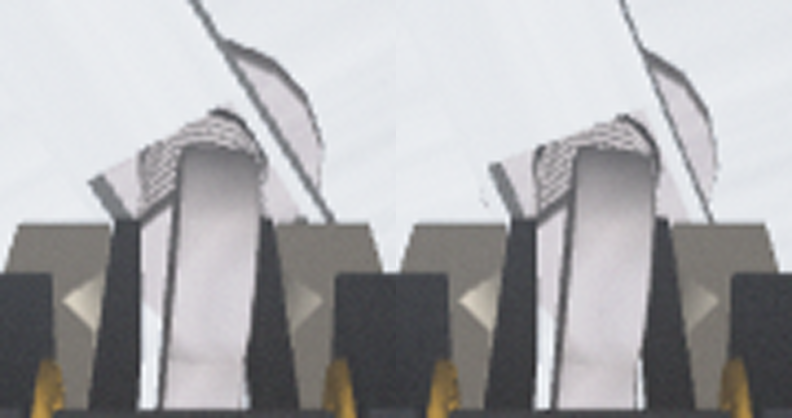

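Still no drop; the wing follows. Continue.

Emit:
{"op": "play_rows", "data": {"steps": [{"gripper": 0.157, "tx": 0, "ty": 0, "tz": 0.02, "ax": -0.5, "ay": 0, "az": 0}, {"gripper": 0.157, "tx": 0, "ty": 0, "tz": 0, "ax": -0.5, "ay": 0, "az": 0}, {"gripper": 0.157, "tx": 0, "ty": 0, "tz": 0, "ax": -0.5, "ay": 0, "az": 0}, {"gripper": 0.157, "tx": 0, "ty": 0, "tz": 0, "ax": -0.5, "ay": 0, "az": 0}, {"gripper": 0.157, "tx": 0, "ty": 0, "tz": 0, "ax": 0.5, "ay": 0, "az": 0}, {"gripper": 0.157, "tx": 0, "ty": 0, "tz": 0, "ax": 0, "ay": 0, "az": 0}]}}

```text
t: 20.53
eef_pos: [0.5568, 0.0966, 0.2607]
ee_rot: [2.055, 1.57, 0.622]
force: [-0.2, -0.1, -0.2]
width: 0.0137
```

```bash
python3 look.py a10 a8
```

```text
20.5333 [ 0.518  0.316 -0.417 -0.    -0.838  1.19 ] [0.5568 0.0966 0.2607] [-0.2 -0.1 -0.2] [-0.07 -0.04  0.  ] 0.0137 zang -82.1
```

View pics/a10.png

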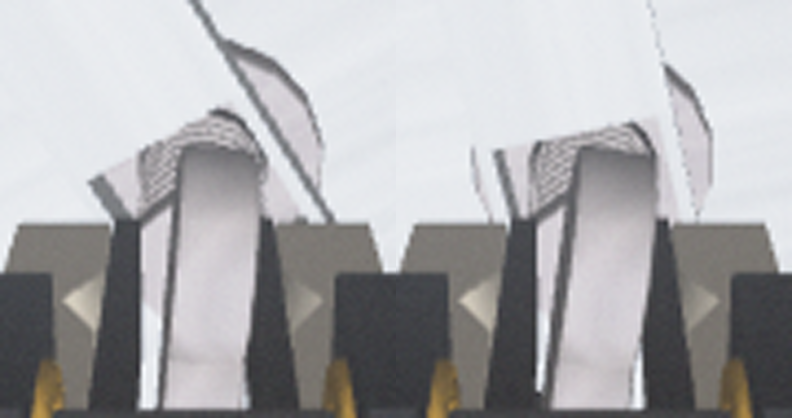

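Emit:
{"op": "play_rows", "data": {"steps": [{"gripper": 0.157, "tx": 0, "ty": 0, "tz": 0, "ax": -0.5, "ay": 0, "az": 0}, {"gripper": 0.157, "tx": 0, "ty": 0, "tz": 0, "ax": -0.5, "ay": 0, "az": 0}, {"gripper": 0.157, "tx": 0, "ty": 0, "tz": 0, "ax": -0.5, "ay": 0, "az": 0}, {"gripper": 0.157, "tx": 0, "ty": 0, "tz": 0, "ax": -0.5, "ay": 0, "az": 0}, {"gripper": 0.157, "tx": 0, "ty": 0, "tz": 0, "ax": 0.5, "ay": 0, "az": 0}, {"gripper": 0.157, "tx": 0, "ty": 0, "tz": 0, "ax": 0, "ay": 0, "az": 0}]}}

```text
t: 21.08
eef_pos: [0.5567, 0.0965, 0.2607]
ee_rot: [1.915, 1.57, 0.639]
force: [0.8, 0.4, 0.1]
width: 0.0137
```

```bash
python3 look.py a11 a10
```

```text
21.0833 [ 0.518  0.315 -0.417 -0.    -0.838  1.348] [0.5567 0.0965 0.2607] [0.8 0.4 0.1] [-0.04 -0.05  0.01] 0.0137 zang -73.1
```

View pics/a11.png

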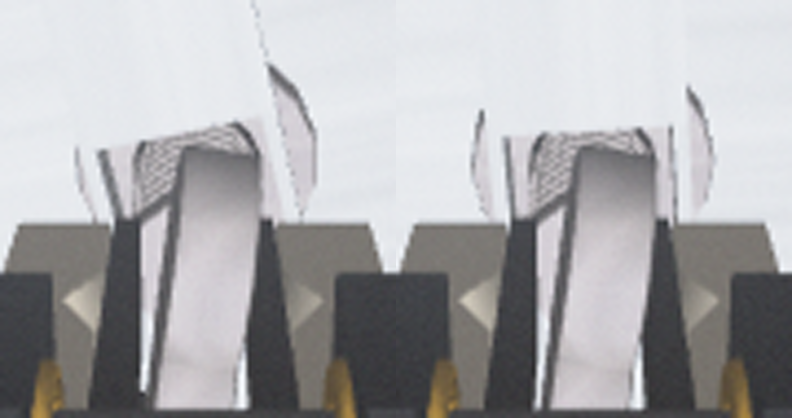

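Emit:
{"op": "play_rows", "data": {"steps": [{"gripper": 0.157, "tx": 0, "ty": 0, "tz": 0, "ax": -0.5, "ay": 0, "az": 0}, {"gripper": 0.157, "tx": 0, "ty": 0, "tz": 0, "ax": -0.5, "ay": 0, "az": 0}, {"gripper": 0.157, "tx": 0, "ty": 0, "tz": 0, "ax": -0.5, "ay": 0, "az": 0}, {"gripper": 0.157, "tx": 0, "ty": 0, "tz": 0, "ax": -0.5, "ay": 0, "az": 0}, {"gripper": 0.157, "tx": 0, "ty": 0, "tz": 0, "ax": 0.5, "ay": 0, "az": 0}, {"gripper": 0.157, "tx": 0, "ty": 0, "tz": 0, "ax": 0, "ay": 0, "az": 0}]}}

```text
t: 21.63
eef_pos: [0.5566, 0.0964, 0.2607]
ee_rot: [1.714, 1.57, 0.596]
force: [0.1, -0.4, 0.5]
width: 0.0139
```

```bash
python3 look.py a12 a11
```

```text
21.6333 [ 0.518  0.315 -0.417 -0.    -0.838  1.506] [0.5566 0.0964 0.2607] [ 0.1 -0.4  0.5] [-0.06 -0.09 -0.01] 0.0139 zang -64.1
```

View pics/a12.png

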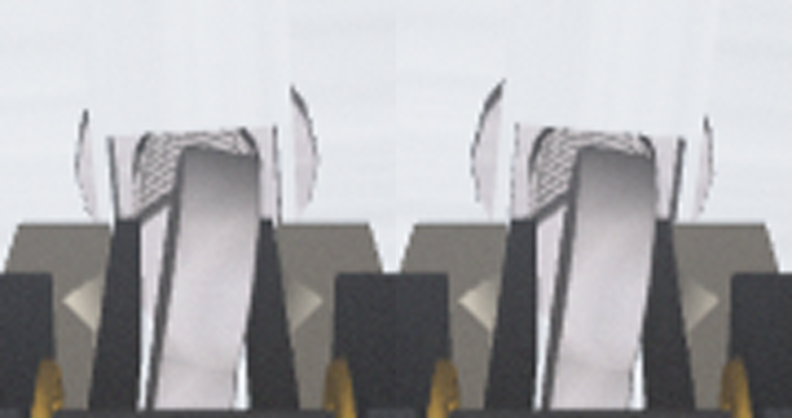

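Emit:
{"op": "play_rows", "data": {"steps": [{"gripper": 0.157, "tx": 0, "ty": 0, "tz": 0, "ax": -0.5, "ay": 0, "az": 0}, {"gripper": 0.157, "tx": 0, "ty": 0, "tz": 0, "ax": -0.5, "ay": 0, "az": 0}, {"gripper": 0.157, "tx": 0, "ty": 0, "tz": 0, "ax": -0.5, "ay": 0, "az": 0}, {"gripper": 0.157, "tx": 0, "ty": 0, "tz": 0, "ax": -0.5, "ay": 0, "az": 0}, {"gripper": 0.157, "tx": 0, "ty": 0, "tz": 0, "ax": 0.5, "ay": 0, "az": 0}, {"gripper": 0.157, "tx": 0, "ty": 0, "tz": 0, "ax": 0, "ay": 0, "az": 0}]}}

```text
t: 22.18
eef_pos: [0.5566, 0.0964, 0.2607]
ee_rot: [1.468, 1.571, 0.508]
force: [0.1, 0.6, 1.2]
width: 0.0139
```

```bash
python3 look.py a13 a12
```

```text
22.1833 [ 0.518  0.315 -0.417  0.    -0.838  1.663] [0.5566 0.0964 0.2607] [0.1 0.6 1.2] [ 0.   -0.01  0.03] 0.0139 zang -55.0
```

View pics/a13.png

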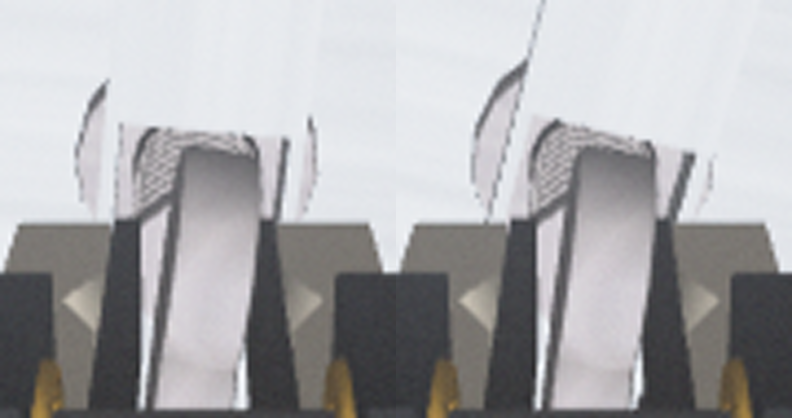

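Emit:
{"op": "play_rows", "data": {"steps": [{"gripper": 0.157, "tx": 0, "ty": 0, "tz": 0, "ax": -0.5, "ay": 0, "az": 0}, {"gripper": 0.157, "tx": 0, "ty": 0, "tz": 0, "ax": -0.5, "ay": 0, "az": 0}, {"gripper": 0.157, "tx": 0, "ty": 0, "tz": 0, "ax": -0.5, "ay": 0, "az": 0}, {"gripper": 0.157, "tx": 0, "ty": 0, "tz": 0, "ax": -0.5, "ay": 0, "az": 0}, {"gripper": 0.157, "tx": 0, "ty": 0, "tz": 0, "ax": 0.5, "ay": 0, "az": 0}, {"gripper": 0.157, "tx": 0, "ty": 0, "tz": 0, "ax": 0, "ay": 0, "az": 0}]}}

```text
t: 22.73
eef_pos: [0.5566, 0.0964, 0.2606]
ee_rot: [1.655, 1.571, 0.851]
force: [-0.6, -0.0, 0.1]
width: 0.0138
```

```bash
python3 look.py a14 a13
```

```text
22.7333 [ 0.518  0.316 -0.417 -0.    -0.838  1.82 ] [0.5566 0.0964 0.2606] [-0.6 -0.   0.1] [-0.05 -0.1   0.02] 0.0138 zang -46.0
```

View pics/a14.png

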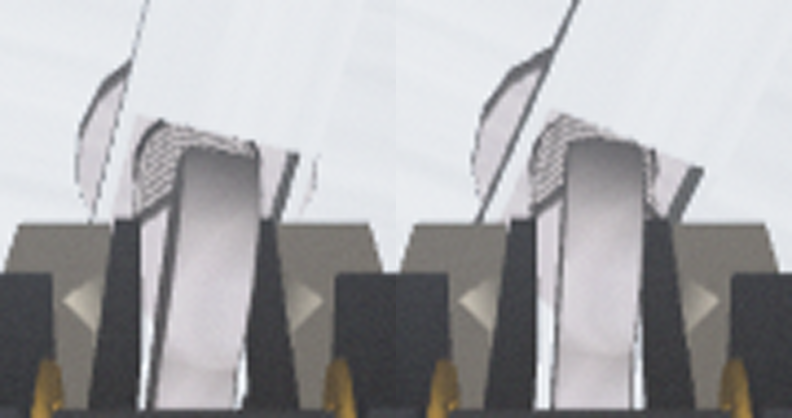

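```bash
python3 - <<'E'
import numpy as np,cv2
out=[]
for k in range(2,15):
    im=np.load(f"a{k}.npy"); g=cv2.cvtColor(im,cv2.COLOR_RGB2GRAY).astype(float)
    p=g[205:279,309:320].mean(1)
    out.append(f"{k} "+' '.join(f"{x:.0f}" for x in p[44:74]))
    c=cv2.resize(im[225:280,290:340,::-1],None,fx=4,fy=4,interpolation=cv2.INTER_CUBIC)
    if k in (4,8,13,14): cv2.imwrite(f"pics/n{k}.png",c)
print('\n'.join(out))
E
python3 -c "
import cv2,numpy as np
cv2.imwrite('pics/n.png',np.hstack([cv2.imread(f'pics/n{k}.png') for k in (4,8,13,14)]))"
```

```text
2 212 214 214 216 216 216 216 216 215 215 213 210 206 201 196 191 195 210 216 216 216 215 215 215 215 214 214 214 196 94
3 209 211 213 215 215 215 215 214 214 214 213 209 206 201 197 191 194 208 214 214 215 214 214 213 214 213 213 213 194 94
4 206 207 209 211 213 213 213 213 212 212 210 208 204 200 196 191 191 203 210 211 211 211 211 211 211 211 210 210 192 92
5 204 205 206 208 209 210 211 211 211 211 210 208 204 200 196 192 191 200 206 208 209 210 210 209 209 209 209 209 192 92
6 200 202 205 204 207 209 209 211 210 210 210 208 205 202 197 194 191 196 203 205 205 206 207 206 207 207 207 207 190 92
7 200 200 203 204 204 206 209 209 210 209 209 208 206 202 200 195 193 193 199 202 203 204 204 205 206 206 207 207 189 92
8 203 205 205 207 207 208 208 209 210 210 209 209 207 205 201 198 194 190 193 201 202 203 204 206 206 207 206 208 189 92
9 207 208 209 210 211 210 210 210 210 210 210 209 208 206 203 201 197 194 193 197 199 201 202 203 204 204 205 206 189 92
10 209 209 210 211 210 209 209 209 209 210 209 208 208 206 204 201 199 196 194 196 196 198 200 201 202 202 203 204 186 90
11 207 209 210 209 210 209 209 209 208 209 208 208 208 207 204 202 200 197 195 195 195 197 198 199 200 201 202 203 186 90
12 207 208 209 209 209 209 209 209 208 208 209 208 208 205 205 203 200 197 195 194 193 195 196 197 199 200 201 202 185 89
13 207 208 209 209 208 209 209 208 209 208 208 208 208 206 206 203 201 199 197 194 192 193 194 196 197 199 201 201 185 91
14 209 208 209 208 208 208 207 208 208 207 206 205 204 202 200 197 191 191 193 194 196 197 198 201 202 203 203 205 189 90
```

View pics/n.png

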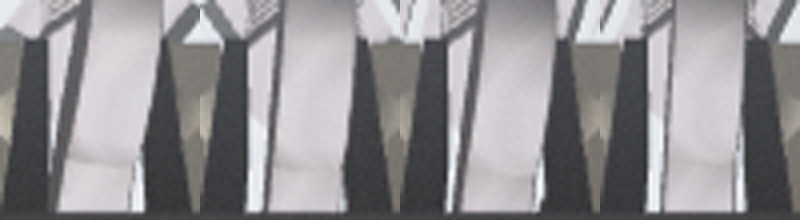

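```bash
python3 - <<'E'
import numpy as np,cv2
for k in (8,9,10,12,13,14):
    im=np.load(f"a{k}.npy"); g=cv2.cvtColor(im,cv2.COLOR_RGB2GRAY).astype(float)
    print(k,[(r,' '.join(f"{x:.0f}" for x in g[r-1:r+2,298:338].mean(0))) for r in (250,)])
ims=[cv2.resize(np.load(f"a{k}.npy")[205:280,285:345,::-1],None,fx=6,fy=6,interpolation=cv2.INTER_CUBIC) for k in (13,14)]
cv2.imwrite("pics/n2.png",np.hstack(ims))
E
```

```text
8 [(250, '70 71 69 71 167 209 210 211 211 167 96 133 213 216 215 214 212 212 209 208 208 209 210 210 210 211 211 212 211 185 82 69 69 69 68 69 95 119 123 131')]
9 [(250, '70 69 70 72 169 208 210 210 210 121 96 179 213 214 214 213 212 210 209 207 208 209 208 209 210 209 210 210 210 146 72 67 69 69 68 67 95 117 124 131')]
10 [(250, '69 68 68 69 166 209 210 209 110 94 101 197 214 214 213 212 211 209 208 208 208 207 207 208 210 209 210 209 209 127 69 67 68 65 65 65 96 117 124 131')]
12 [(250, '69 68 67 68 165 206 210 208 102 91 103 196 214 213 212 211 209 208 206 206 206 206 208 206 209 209 209 208 207 116 70 66 67 68 67 67 95 117 125 133')]
13 [(250, '68 68 67 67 166 208 210 206 101 93 103 197 213 214 212 212 209 209 206 205 206 206 207 208 208 210 209 208 206 121 68 67 65 68 67 67 95 120 127 134')]
14 [(250, '68 69 70 69 166 207 208 210 154 141 212 214 212 212 210 208 207 205 206 206 205 208 209 209 209 209 209 129 68 68 67 68 68 68 67 66 96 120 128 136')]
```

View pics/n2.png

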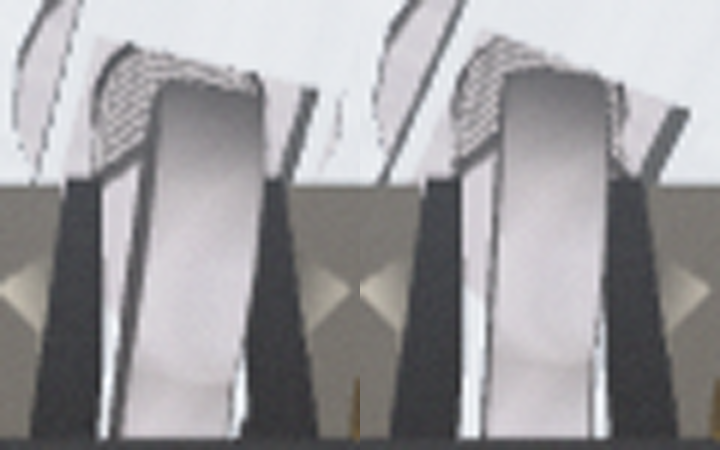

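Emit:
{"op": "play_rows", "data": {"steps": [{"gripper": 0.157, "tx": 0.01, "ty": 0, "tz": 0, "ax": 0.4, "ay": 0, "az": 0}, {"gripper": 0.157, "tx": 0.01, "ty": 0, "tz": 0, "ax": 0.8, "ay": 0, "az": 0}, {"gripper": 0.157, "tx": 0.01, "ty": 0, "tz": 0, "ax": 0.8, "ay": 0, "az": 0}, {"gripper": 0.157, "tx": 0.01, "ty": 0, "tz": 0, "ax": 0.8, "ay": 0, "az": 0}, {"gripper": 0.157, "tx": 0.01, "ty": 0, "tz": 0, "ax": 0.8, "ay": 0, "az": 0}, {"gripper": 0.157, "tx": 0.01, "ty": 0, "tz": 0, "ax": 0.8, "ay": 0, "az": 0}, {"gripper": 0.157, "tx": 0.01, "ty": 0, "tz": 0, "ax": 0.8, "ay": 0, "az": 0}, {"gripper": 0.157, "tx": 0.01, "ty": 0, "tz": 0, "ax": 0.8, "ay": 0, "az": 0}, {"gripper": 0.157, "tx": 0, "ty": 0, "tz": 0, "ax": 0, "ay": 0, "az": 0}]}}

```text
t: 23.53
eef_pos: [0.5568, 0.0963, 0.2589]
ee_rot: [1.486, 1.57, 0.053]
force: [1.3, 0.4, 0.5]
width: 0.0137
```

```bash
python3 look.py b1 a14
```

```text
23.5333 [ 0.518  0.318 -0.419  0.    -0.833  1.19 ] [0.5568 0.0963 0.2589] [1.3 0.4 0.5] [-0.29 -0.18 -0.02] 0.0137 zang -82.1
```

View pics/b1.png

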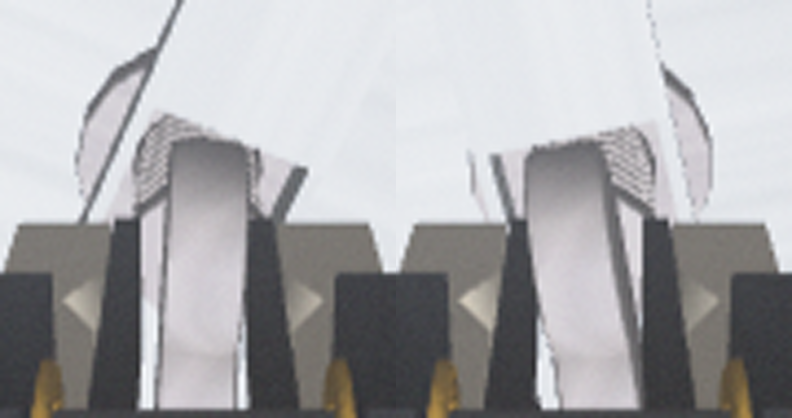

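Emit:
{"op": "play_rows", "data": {"steps": [{"gripper": 0.157, "tx": 0.01, "ty": 0, "tz": 0, "ax": 0.8, "ay": 0, "az": 0}, {"gripper": 0.157, "tx": 0, "ty": 0, "tz": 0, "ax": 0.8, "ay": 0, "az": 0}, {"gripper": 0.157, "tx": 0.01, "ty": 0, "tz": 0, "ax": 0.8, "ay": 0, "az": 0}, {"gripper": 0.157, "tx": 0, "ty": 0, "tz": 0, "ax": 0.8, "ay": 0, "az": 0}, {"gripper": 0.157, "tx": 0.01, "ty": 0, "tz": 0, "ax": 0.8, "ay": 0, "az": 0}, {"gripper": 0.157, "tx": 0, "ty": 0, "tz": 0, "ax": 0.8, "ay": 0, "az": 0}, {"gripper": 0.157, "tx": 0.01, "ty": 0, "tz": 0, "ax": 0.8, "ay": 0, "az": 0}, {"gripper": 0.157, "tx": 0, "ty": 0, "tz": 0, "ax": 0.8, "ay": 0, "az": 0}, {"gripper": 0.157, "tx": 0.01, "ty": 0, "tz": 0, "ax": 0.8, "ay": 0, "az": 0}, {"gripper": 0.157, "tx": 0, "ty": 0, "tz": 0, "ax": 0.8, "ay": 0, "az": 0}, {"gripper": 0.157, "tx": 0.01, "ty": 0, "tz": 0, "ax": 0.8, "ay": 0, "az": 0}, {"gripper": 0.157, "tx": 0, "ty": 0, "tz": 0, "ax": 0.8, "ay": 0, "az": 0}, {"gripper": 0.157, "tx": 0.01, "ty": 0, "tz": 0, "ax": 0.8, "ay": 0, "az": 0}, {"gripper": 0.157, "tx": 0, "ty": 0, "tz": 0, "ax": 0.8, "ay": 0, "az": 0}, {"gripper": 0.157, "tx": 0.01, "ty": 0, "tz": 0, "ax": 0.8, "ay": 0, "az": 0}, {"gripper": 0.157, "tx": 0, "ty": 0, "tz": 0, "ax": 0, "ay": 0, "az": 0}]}}

```text
t: 24.92
eef_pos: [0.5566, 0.0965, 0.2567]
ee_rot: [-2.738, 1.57, 0.857]
force: [-0.9, 0.4, 0.2]
width: 0.0134
```

```bash
python3 look.py b2 b1
```

```text
24.9167 [ 0.518  0.32  -0.421 -0.    -0.829 -0.064] [0.5566 0.0965 0.2567] [-0.9  0.4  0.2] [ 0.05 -0.11  0.02] 0.0134 zang -154.0
```

View pics/b2.png

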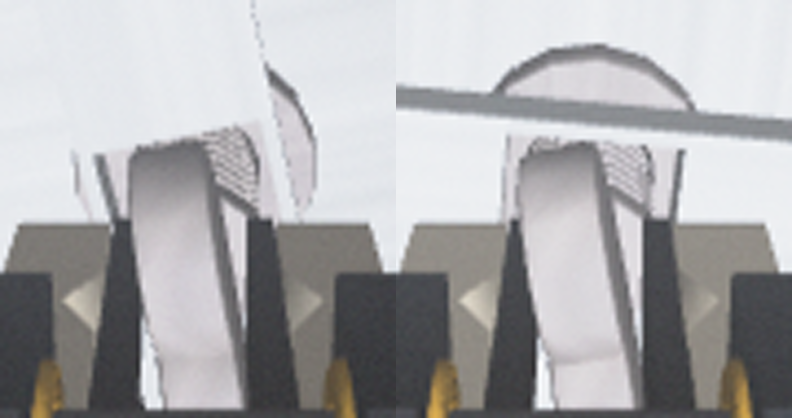

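Emit:
{"op": "play_rows", "data": {"steps": [{"gripper": 0.157, "tx": 0, "ty": 0, "tz": 0, "ax": 0.8, "ay": 0, "az": 0}, {"gripper": 0.157, "tx": 0, "ty": 0, "tz": 0, "ax": 0.8, "ay": 0, "az": 0}, {"gripper": 0.157, "tx": 0, "ty": 0, "tz": 0, "ax": 0.8, "ay": 0, "az": 0}, {"gripper": 0.157, "tx": 0, "ty": 0, "tz": 0, "ax": 0.8, "ay": 0, "az": 0}, {"gripper": 0.157, "tx": 0, "ty": 0, "tz": 0, "ax": 0.8, "ay": 0, "az": 0}, {"gripper": 0.157, "tx": 0, "ty": 0, "tz": 0, "ax": 0.8, "ay": 0, "az": 0}, {"gripper": 0.157, "tx": 0, "ty": 0, "tz": 0, "ax": 0.8, "ay": 0, "az": 0}, {"gripper": 0.157, "tx": 0, "ty": 0, "tz": 0, "ax": 0.8, "ay": 0, "az": 0}, {"gripper": 0.157, "tx": 0, "ty": 0, "tz": 0, "ax": 0.8, "ay": 0, "az": 0}, {"gripper": 0.157, "tx": 0, "ty": 0, "tz": 0, "ax": 0.8, "ay": 0, "az": 0}, {"gripper": 0.157, "tx": 0, "ty": 0, "tz": 0, "ax": 0.8, "ay": 0, "az": 0}, {"gripper": 0.157, "tx": 0, "ty": 0, "tz": 0, "ax": 0.8, "ay": 0, "az": 0}, {"gripper": 0.157, "tx": 0, "ty": 0, "tz": 0, "ax": 0.8, "ay": 0, "az": 0}, {"gripper": 0.157, "tx": 0, "ty": 0, "tz": 0, "ax": 0.8, "ay": 0, "az": 0}, {"gripper": 0.157, "tx": 0, "ty": 0, "tz": 0, "ax": 0.8, "ay": 0, "az": 0}, {"gripper": 0.157, "tx": 0, "ty": 0, "tz": 0, "ax": 0.4, "ay": 0, "az": 0}, {"gripper": 0.157, "tx": 0, "ty": 0, "tz": 0, "ax": 0, "ay": 0, "az": 0}]}}

```text
t: 26.38
eef_pos: [0.5566, 0.0964, 0.2566]
ee_rot: [-1.279, 1.571, 1.02]
force: [0.8, 0.4, -0.9]
width: 0.0141
```

```bash
python3 look.py b3 b2
```

```text
26.3833 [ 0.518  0.321 -0.421 -0.    -0.829 -1.36 ] [0.5566 0.0964 0.2566] [ 0.8  0.4 -0.9] [ 0.11 -0.38  0.04] 0.0141 zang 131.7
```

View pics/b3.png

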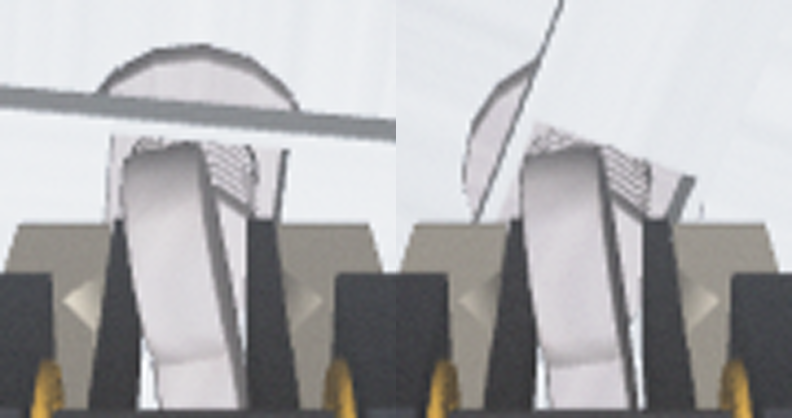

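Emit:
{"op": "play_rows", "data": {"steps": [{"gripper": 0.7, "tx": 0, "ty": 0, "tz": 0, "ax": 0, "ay": 0, "az": 0}, {"gripper": 0.7, "tx": 0, "ty": 0, "tz": 0, "ax": 0, "ay": 0, "az": 0}, {"gripper": 0.7, "tx": 0, "ty": 0, "tz": 0, "ax": 0, "ay": 0, "az": 0}, {"gripper": 0.7, "tx": 0, "ty": 0, "tz": 0, "ax": 0, "ay": 0, "az": 0}, {"gripper": 0.7, "tx": 0, "ty": 0, "tz": 0, "ax": 0, "ay": 0, "az": 0}, {"gripper": 0.7, "tx": 0, "ty": 0, "tz": 0, "ax": 0, "ay": 0, "az": 0}, {"gripper": 0.7, "tx": 0, "ty": 0, "tz": 0, "ax": 0, "ay": 0, "az": 0}, {"gripper": 0.7, "tx": 0, "ty": 0, "tz": 0, "ax": 0, "ay": 0, "az": 0}, {"gripper": 0.7, "tx": 0, "ty": 0, "tz": 0, "ax": 0, "ay": 0, "az": 0}]}}

```text
t: 27.18
eef_pos: [0.5565, 0.0963, 0.2566]
ee_rot: [1.225, 1.571, -2.762]
force: [0.1, 0.1, 0.4]
width: 0.0608
```

```bash
python3 look.py b4 b3
```

```text
27.1833 [ 0.518  0.32  -0.421 -0.    -0.829 -1.363] [0.5565 0.0963 0.2566] [0.1 0.1 0.4] [ 0.08 -0.11 -0.02] 0.0608 zang 131.6
```

View pics/b4.png

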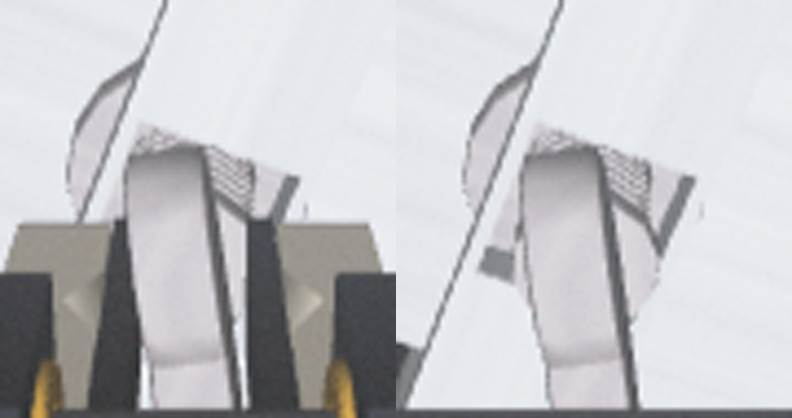

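Wing stayed in place on release. Swing the open jaws back half a turn.

Emit:
{"op": "play_rows", "data": {"steps": [{"gripper": 0.7, "tx": 0, "ty": 0, "tz": 0, "ax": -1, "ay": 0, "az": 0}, {"gripper": 0.7, "tx": 0, "ty": 0, "tz": 0, "ax": -1, "ay": 0, "az": 0}, {"gripper": 0.7, "tx": 0, "ty": 0, "tz": 0, "ax": -1, "ay": 0, "az": 0}, {"gripper": 0.7, "tx": 0, "ty": 0, "tz": 0, "ax": -1, "ay": 0, "az": 0}, {"gripper": 0.7, "tx": 0, "ty": 0, "tz": 0, "ax": -1, "ay": 0, "az": 0}, {"gripper": 0.7, "tx": 0, "ty": 0, "tz": 0, "ax": -1, "ay": 0, "az": 0}, {"gripper": 0.7, "tx": 0, "ty": 0, "tz": 0, "ax": -1, "ay": 0, "az": 0}, {"gripper": 0.7, "tx": 0, "ty": 0, "tz": 0, "ax": -1, "ay": 0, "az": 0}, {"gripper": 0.7, "tx": 0, "ty": 0, "tz": 0, "ax": -1, "ay": 0, "az": 0}, {"gripper": 0.7, "tx": 0, "ty": 0, "tz": 0, "ax": -1, "ay": 0, "az": 0}, {"gripper": 0.7, "tx": 0, "ty": 0, "tz": 0, "ax": -1, "ay": 0, "az": 0}, {"gripper": 0.7, "tx": 0, "ty": 0, "tz": 0, "ax": -1, "ay": 0, "az": 0}, {"gripper": 0.7, "tx": 0, "ty": 0, "tz": 0, "ax": -1, "ay": 0, "az": 0}, {"gripper": 0.7, "tx": 0, "ty": 0, "tz": 0, "ax": -1, "ay": 0, "az": 0}, {"gripper": 0.7, "tx": 0, "ty": 0, "tz": 0, "ax": -1, "ay": 0, "az": 0}]}}

```text
t: 28.48
eef_pos: [0.5565, 0.0963, 0.2567]
ee_rot: [-0.588, 1.571, -2.999]
force: [-0.2, 0.5, -0.9]
width: 0.061
```

Emit:
{"op": "play_rows", "data": {"steps": [{"gripper": 0.7, "tx": 0, "ty": 0, "tz": 0, "ax": -1, "ay": 0, "az": 0}, {"gripper": 0.7, "tx": 0, "ty": 0, "tz": 0, "ax": -1, "ay": 0, "az": 0}, {"gripper": 0.7, "tx": 0, "ty": 0, "tz": 0, "ax": -1, "ay": 0, "az": 0}, {"gripper": 0.7, "tx": 0, "ty": 0, "tz": 0, "ax": -1, "ay": 0, "az": 0}, {"gripper": 0.7, "tx": 0, "ty": 0, "tz": 0, "ax": -1, "ay": 0, "az": 0}, {"gripper": 0.7, "tx": 0, "ty": 0, "tz": 0, "ax": -1, "ay": 0, "az": 0}, {"gripper": 0.7, "tx": 0, "ty": 0, "tz": 0, "ax": -1, "ay": 0, "az": 0}, {"gripper": 0.7, "tx": 0, "ty": 0, "tz": 0, "ax": -1, "ay": 0, "az": 0}, {"gripper": 0.7, "tx": 0, "ty": 0, "tz": 0, "ax": -1, "ay": 0, "az": 0}, {"gripper": 0.7, "tx": 0, "ty": 0, "tz": 0, "ax": -1, "ay": 0, "az": 0}, {"gripper": 0.7, "tx": 0, "ty": 0, "tz": 0, "ax": -1, "ay": 0, "az": 0}, {"gripper": 0.7, "tx": 0, "ty": 0, "tz": 0, "ax": -1, "ay": 0, "az": 0}, {"gripper": 0.7, "tx": 0, "ty": 0, "tz": 0, "ax": -1, "ay": 0, "az": 0}, {"gripper": 0.7, "tx": 0, "ty": 0, "tz": 0, "ax": -1, "ay": 0, "az": 0}, {"gripper": 0.7, "tx": 0, "ty": 0, "tz": 0, "ax": -1, "ay": 0, "az": 0}, {"gripper": 0.7, "tx": 0, "ty": 0, "tz": 0, "ax": 0, "ay": 0, "az": 0}, {"gripper": 0.7, "tx": 0, "ty": 0, "tz": 0, "ax": 0, "ay": 0, "az": 0}]}}

```text
t: 29.9
eef_pos: [0.5565, 0.0963, 0.2567]
ee_rot: [1.695, 1.571, 0.847]
force: [0.3, -0.1, 0.6]
width: 0.0614
```

```bash
python3 look.py b5 b4
```

```text
29.9 [ 0.518  0.32  -0.421 -0.    -0.829  1.775] [0.5565 0.0963 0.2567] [ 0.3 -0.1  0.6] [-0.09 -0.01 -0.02] 0.0614 zang -48.6
```

View pics/b5.png

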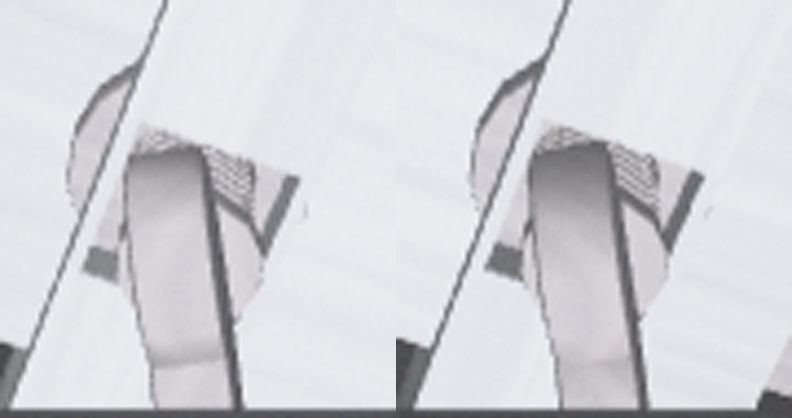

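Emit:
{"op": "play_rows", "data": {"steps": [{"gripper": 0.157, "tx": 0, "ty": 0, "tz": 0, "ax": 0, "ay": 0, "az": 0}, {"gripper": 0.157, "tx": 0, "ty": 0, "tz": 0, "ax": 0, "ay": 0, "az": 0}, {"gripper": 0.157, "tx": 0, "ty": 0, "tz": 0, "ax": 0, "ay": 0, "az": 0}, {"gripper": 0.157, "tx": 0, "ty": 0, "tz": 0, "ax": 0, "ay": 0, "az": 0}, {"gripper": 0.157, "tx": 0, "ty": 0, "tz": 0, "ax": 0, "ay": 0, "az": 0}, {"gripper": 0.157, "tx": 0, "ty": 0, "tz": 0, "ax": 0, "ay": 0, "az": 0}, {"gripper": 0.157, "tx": 0, "ty": 0, "tz": 0, "ax": 0, "ay": 0, "az": 0}, {"gripper": 0.157, "tx": 0, "ty": 0, "tz": 0, "ax": 0, "ay": 0, "az": 0}, {"gripper": 0.157, "tx": 0, "ty": 0, "tz": 0, "ax": 0, "ay": 0, "az": 0}, {"gripper": 0.157, "tx": 0.01, "ty": 0, "tz": 0, "ax": 0.8, "ay": 0, "az": 0}, {"gripper": 0.157, "tx": 0.01, "ty": 0, "tz": 0, "ax": 0.8, "ay": 0, "az": 0}, {"gripper": 0.157, "tx": 0.01, "ty": 0, "tz": 0, "ax": 0.8, "ay": 0, "az": 0}, {"gripper": 0.157, "tx": 0.01, "ty": 0, "tz": 0, "ax": 0.8, "ay": 0, "az": 0}, {"gripper": 0.157, "tx": 0.01, "ty": 0, "tz": 0, "ax": 0.8, "ay": 0, "az": 0}, {"gripper": 0.157, "tx": 0.01, "ty": 0, "tz": 0, "ax": 0.8, "ay": 0, "az": 0}, {"gripper": 0.157, "tx": 0.01, "ty": 0, "tz": 0, "ax": 0.8, "ay": 0, "az": 0}, {"gripper": 0.157, "tx": 0.01, "ty": 0, "tz": 0, "ax": 0.8, "ay": 0, "az": 0}, {"gripper": 0.157, "tx": 0, "ty": 0, "tz": 0, "ax": 0, "ay": 0, "az": 0}]}}

```text
t: 31.45
eef_pos: [0.5567, 0.0962, 0.2549]
ee_rot: [1.416, 1.57, -0.103]
force: [-0.6, -0.2, 0.4]
width: 0.0136
```

```bash
python3 look.py b6 b3
```

```text
31.45 [ 0.518  0.323 -0.423  0.    -0.825  1.104] [0.5567 0.0962 0.2549] [-0.6 -0.2  0.4] [-0.2  -0.17  0.01] 0.0136 zang -87.1
```

View pics/b6.png

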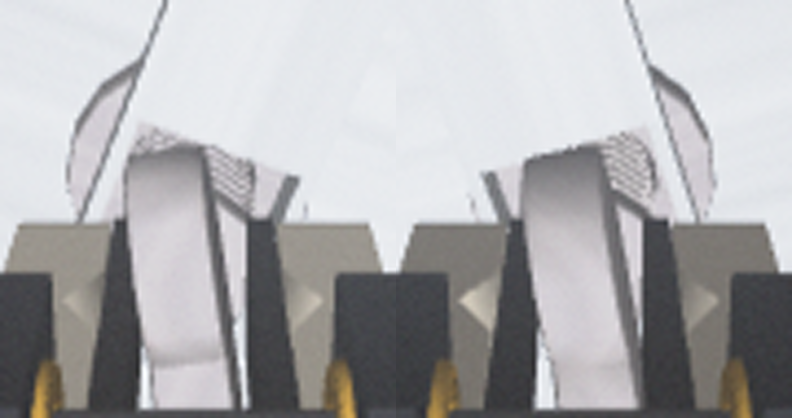

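Emit:
{"op": "play_rows", "data": {"steps": [{"gripper": 0.157, "tx": 0, "ty": 0, "tz": 0, "ax": 0.8, "ay": 0, "az": 0}, {"gripper": 0.157, "tx": 0, "ty": 0, "tz": 0, "ax": 0.8, "ay": 0, "az": 0}, {"gripper": 0.157, "tx": 0, "ty": 0, "tz": 0, "ax": 0.8, "ay": 0, "az": 0}, {"gripper": 0.157, "tx": 0, "ty": 0, "tz": 0, "ax": 0.8, "ay": 0, "az": 0}, {"gripper": 0.157, "tx": 0, "ty": 0, "tz": 0, "ax": 0.8, "ay": 0, "az": 0}, {"gripper": 0.157, "tx": 0, "ty": 0, "tz": 0, "ax": 0.8, "ay": 0, "az": 0}, {"gripper": 0.157, "tx": 0, "ty": 0, "tz": 0, "ax": 0.8, "ay": 0, "az": 0}, {"gripper": 0.157, "tx": 0, "ty": 0, "tz": 0, "ax": 0.8, "ay": 0, "az": 0}, {"gripper": 0.157, "tx": 0, "ty": 0, "tz": 0, "ax": 0.8, "ay": 0, "az": 0}, {"gripper": 0.157, "tx": 0, "ty": 0, "tz": 0, "ax": 0.8, "ay": 0, "az": 0}, {"gripper": 0.157, "tx": 0, "ty": 0, "tz": 0, "ax": 0.8, "ay": 0, "az": 0}, {"gripper": 0.157, "tx": 0, "ty": 0, "tz": 0, "ax": 0.8, "ay": 0, "az": 0}, {"gripper": 0.157, "tx": 0, "ty": 0, "tz": 0, "ax": 0.8, "ay": 0, "az": 0}, {"gripper": 0.157, "tx": 0, "ty": 0, "tz": 0, "ax": 0.8, "ay": 0, "az": 0}, {"gripper": 0.157, "tx": 0, "ty": 0, "tz": 0, "ax": 0.8, "ay": 0, "az": 0}, {"gripper": 0.157, "tx": 0, "ty": 0, "tz": 0, "ax": 0.8, "ay": 0, "az": 0}, {"gripper": 0.157, "tx": 0, "ty": 0, "tz": 0, "ax": 0.8, "ay": 0, "az": 0}, {"gripper": 0.157, "tx": 0, "ty": 0, "tz": 0, "ax": 0.8, "ay": 0, "az": 0}, {"gripper": 0.157, "tx": 0, "ty": 0, "tz": 0, "ax": 0.8, "ay": 0, "az": 0}, {"gripper": 0.157, "tx": 0, "ty": 0, "tz": 0, "ax": 0.8, "ay": 0, "az": 0}]}}

```text
t: 33.17
eef_pos: [0.5567, 0.0965, 0.2546]
ee_rot: [-2.397, 1.57, 0.694]
force: [1.2, 0.0, -1.7]
width: 0.0137
```

Emit:
{"op": "play_rows", "data": {"steps": [{"gripper": 0.157, "tx": 0, "ty": 0, "tz": 0, "ax": 0.8, "ay": 0, "az": 0}, {"gripper": 0.157, "tx": 0, "ty": 0, "tz": 0, "ax": 0.8, "ay": 0, "az": 0}, {"gripper": 0.157, "tx": 0, "ty": 0, "tz": 0, "ax": 0.8, "ay": 0, "az": 0}, {"gripper": 0.157, "tx": 0, "ty": 0, "tz": 0, "ax": 0.8, "ay": 0, "az": 0}, {"gripper": 0.157, "tx": 0, "ty": 0, "tz": 0, "ax": 0.8, "ay": 0, "az": 0}, {"gripper": 0.157, "tx": 0, "ty": 0, "tz": 0, "ax": 0.8, "ay": 0, "az": 0}, {"gripper": 0.157, "tx": 0, "ty": 0, "tz": 0, "ax": 0.8, "ay": 0, "az": 0}, {"gripper": 0.157, "tx": 0, "ty": 0, "tz": 0, "ax": 0.8, "ay": 0, "az": 0}, {"gripper": 0.157, "tx": 0, "ty": 0, "tz": 0, "ax": 0.8, "ay": 0, "az": 0}, {"gripper": 0.157, "tx": 0, "ty": 0, "tz": 0, "ax": 0.6, "ay": 0, "az": 0}, {"gripper": 0.157, "tx": 0, "ty": 0, "tz": 0, "ax": 0, "ay": 0, "az": 0}, {"gripper": 0.157, "tx": 0, "ty": 0, "tz": 0, "ax": 0, "ay": 0, "az": 0}]}}

```text
t: 34.17
eef_pos: [0.5566, 0.0964, 0.2546]
ee_rot: [-1.18, 1.571, 1.1]
force: [0.1, -0.5, 0.2]
width: 0.0142
```

```bash
python3 look.py b7 b3
```

```text
34.1667 [ 0.518  0.323 -0.423 -0.    -0.824 -1.38 ] [0.5566 0.0964 0.2546] [ 0.1 -0.5  0.2] [ 0.08 -0.36 -0.  ] 0.0142 zang 130.6
```

View pics/b7.png

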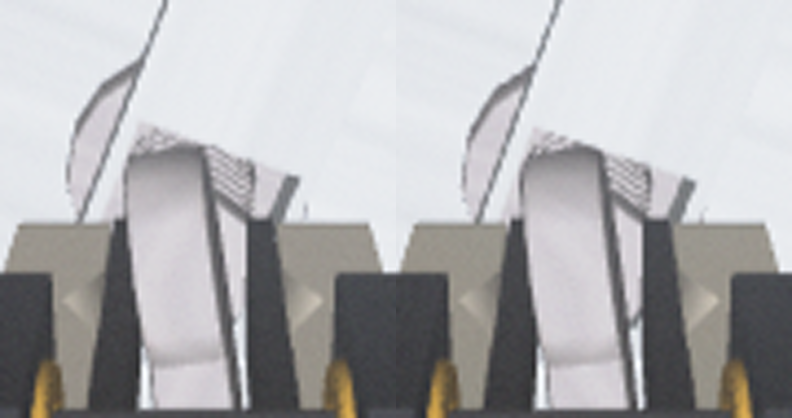

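Emit:
{"op": "play_rows", "data": {"steps": [{"gripper": 0.1, "tx": 0, "ty": 0, "tz": 0, "ax": 0, "ay": 0, "az": 0}, {"gripper": 0.05, "tx": 0, "ty": 0, "tz": 0, "ax": 0, "ay": 0, "az": 0}, {"gripper": 0, "tx": 0, "ty": 0, "tz": 0, "ax": 0, "ay": 0, "az": 0}, {"gripper": 0, "tx": 0, "ty": 0, "tz": 0, "ax": 0, "ay": 0, "az": 0}, {"gripper": 0, "tx": 0, "ty": 0, "tz": 0, "ax": 0, "ay": 0, "az": 0}, {"gripper": 0, "tx": 0, "ty": 0, "tz": 0, "ax": 0, "ay": 0, "az": 0}], "newtons": 30}}

```text
t: 34.72
eef_pos: [0.5565, 0.096, 0.2546]
ee_rot: [1.91, 1.57, -2.098]
force: [1.6, -5.0, 0.2]
width: 0.01
```

```bash
python3 look.py b8 b7; python3 - <<'E'
from h import *
for n in("side","top"):
  im=optics.grab_frame(n)
  cv2.imwrite(f"pics/f{n}.png",im[:,:,::-1])
  s=None; find(n,["mark","pointer"],s)
cv2.imwrite("pics/fw.png",np.load("b8.npy")[:,:,::-1])
E
```

```text
34.7167 [ 0.518  0.323 -0.424  0.    -0.825 -1.384] [0.5565 0.096  0.2546] [ 1.6 -5.   0.2] [-1.94 -0.82  0.01] 0.01 zang 130.4
side mark 0.75 [260.8 303.8] [0.6007 0.16   0.04  ]
side mark 0.23 [244.1 317.8] [0.5697 0.1069 0.04  ]
side pointer 0.81 [262.9 304.7] [0.598  0.1662 0.04  ]
top pointer 0.61 [220.2 425.3] [ 0.4669 -0.3555  0.04  ]
```

View pics/b8.png

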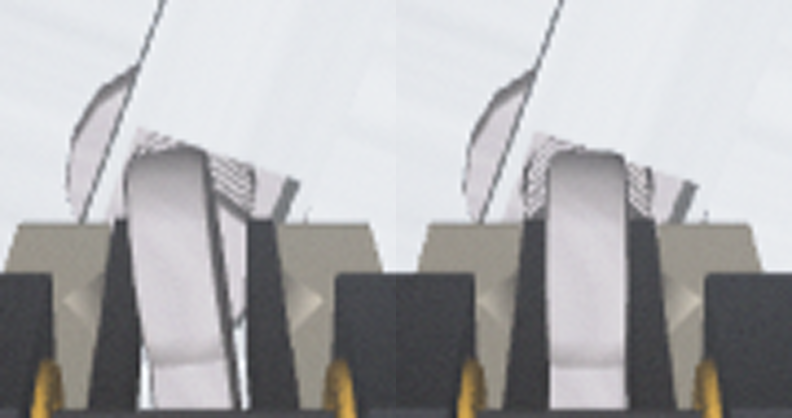

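View pics/fside.png

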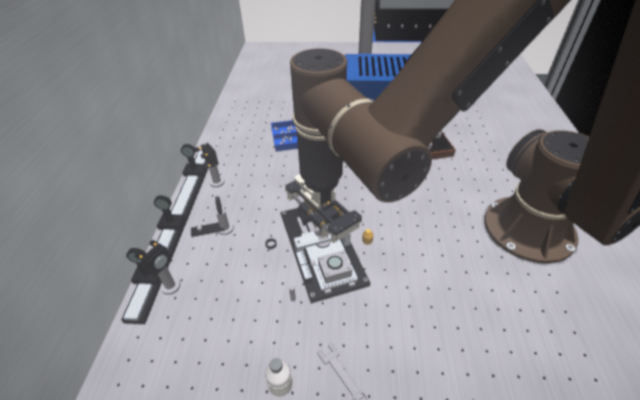

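View pics/fw.png

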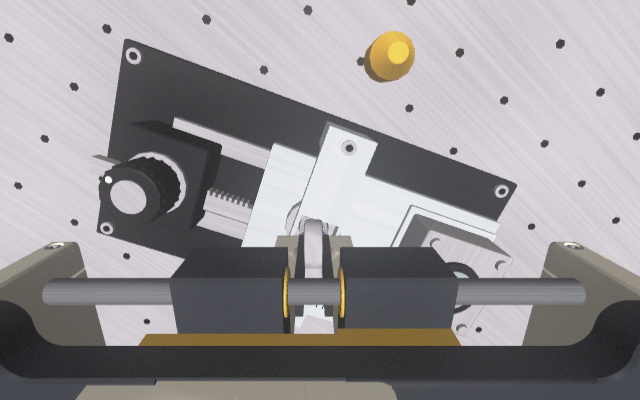

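```bash
python3 -c "
from station import job_done, telemetry
print(job_done()); s=telemetry.get_state(); print(s['t'],s['width'],s['force'])"
```

```text
the job is handed in; nothing more can be done
None
the job is handed in; nothing more can be done
```

The slide is set for moving and I handed the job in at about 35 s. No verdict is reported.

- **Carriage:** I turned the drive knob about 90° clockwise in stages. The wrist picture then showed the pointer on the long mark to within about 0.1 mm.
- **Thread drop:** I turned the wing screw backwards about 110° in 9° steps with the fingers 13 to 14 mm apart. Between two looks the wing's notch jumped 3.6 to 3.8 pixels in the wrist picture, which matches a 4 mm drop, so I stopped there.
- **Forward turn:** I turned it forward about 360° in two half turns, re-gripping once in between. The wing stayed put while the fingers were open.
- **Finish:** The fingers hold the wing at 30 N, with a 10.0 mm opening and a side force of about 5 N. The screw ended about 6.5 mm lower than at first contact, where I expected 6.4 to 7.8 mm. Without the drop it would have been about 2.4 to 3.8 mm.

**Checks that disagreed or fell short:**
- **Pointer and mark at the end:** In the final side picture the network put the pointer about 6 mm from the mark along y. That camera is coarse and had been off by similar amounts before. In the top view the network found no mark and placed the pointer off the slide. I relied on the close wrist measurement and did not repeat it after moving the screw.
- **Bystanders:** In the final side and wrist pictures I saw no sign that the objective, ring, post, spanner or bottle had moved. The screwdriver was hidden behind the arm, so I could not check it at the end.

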